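# Uncap the slanted test nipple and hold the push-on gauge against it

## Robot

A 7-joint arm with a two-finger parallel gripper is mounted at the origin on the work surface. World frame = base frame: x ahead of the robot, y to its left, z up, the work surface at z = 0. Lengths are in mm, angles in rad, forces in N, time in s.
With the tool pointing down it reaches from about 425 to 875 mm from the base axis. Payload 8.4 kg.
Tool frame: the origin (TCP) lies midway between the tips of the shut fingers; the grasp point (between the pads) lies manip.pinch_z behind it (manip.pinch_z is the distance from the TCP to the grasp point, in mm); z points along the fingers, y is the direction in which the jaws open and shut (so a half turn about z gives the same grasp; the last joint's range is limited). The gripper opens to 87 mm and grips with 3 to 60 N. Pads are 19 mm wide; open, the fingers measure 117 mm over their backs; the gripper's body (75 mm by 190 mm) begins 51 mm behind the grasp point.
Start: joints at [-1.35, 0.333, 0.04, 1.465, -0.013, 1.343, -0.059], TCP at [204.346, 617.014, 222.546] pointing down, gripper open.
Joint ranges: [-2.58, 2.58], [-0.38, 2.09], [-1.3, 1.39], [0.25, 2.4], [-1.5, 4.64], [0.08, 2.09], [-2.65, 2.65]. Speed limits (rad/s): [2.22, 2.22, 2.79, 2.79, 3.14, 3.14, 3.14].

## Interface

Orientations are given as a unit quaternion [w, x, y, z].
In Python, from rig import readout, vision, finish_job, manip gives the robot as it stands. The module is installed in compiled form; this text tells all that it offers.
- The arm moves only by the tool drive_tool, never from a script. Its argument "moves" is a list of rows, each a list of 3 entries, a list of its own where there are three numbers: the closure, from -1 (fully open) to 1 (shut), then the shift along the world's x, y, z in cm, then the turn about the world's z in degrees. In form: [[gripper, [dx, dy, dz], yaw], ...]. A call has 1 to 10 rows; each row is the pose to reach, as a shift and turn from the pose measured when the call began; what a row does not reach only later rows make up. A row lasts 1/12 s, in which the tool goes at most 41.7 mm and 7.16 degrees, less where a joint would pass 70% of its speed; a pose out of reach is approached as far as the arm can. A call with a gripper value outside its range is refused whole. The fingers move at their own pace and stop on an object; "squeeze" is the grip in N (left out, the last holds). Time passes only in rows, so rows that repeat a pose let the fingers close. It gives the time, the measured TCP pose, the force and the opening at its end, in the units of the state.
- readout.sense(): the state, without advancing time (a new reading comes with each control period).
- vision.capture(name): name is "scene" or "side" or "wrist"; returns the picture (480x640x3 uint8, red, green, blue); there is no depth.
- vision.calibration(name): a dict with "camera_matrix" (3x3 intrinsics, pixels), "position" and "rotation" of the camera in the world; the wrist camera has in their place "tool_from_camera" (4x4, takes a point from camera to tool coordinates, whose origin is the TCP and whose axes are the flange's). Camera axes: x right, y down, z forward; pixel columns grow to the right and rows downward; lengths in mm; the calibration is good to about 2 mm. A picture is of the moment at which its call begins: read the wrist's pose just before it. calibration takes no time and is no camera call.
- finish_job(): hands the job in, once; it reports no verdict.
The state is a dict: "t": time; "q": joint angles; "joint_velocities": joint speeds; "joint_efforts": joint torques, N m; "eef_pos": TCP position; "tcp_rot": TCP orientation; "contact_force": force on the tool from outside, world axes, zero at the start; "torque": the same for the moment, N m; "width": finger opening in mm.
Only numpy, scipy, OpenCV 4.12 (cv2) and the standard library are available. Lean on these libraries where they do the work, as an engineer would, in place of code of your own. Each camera call takes 0.05 s, during which the arm holds its last target.

## Task

Take the dust cap off the slanted test nipple of the gas manifold and hang it by its loop on the hook post. Then take the test gauge out of the white rack, press its coupler squarely onto the nipple until it snaps, push the gauge on against its spring as far as it will go and keep it there: finish while still holding the gauge pressed fully in. Leave everything else on the bench as it is.

Things in the scene. Friction and masses are not known exactly. Their poses are not given: they have to be found in the camera images.
- manifold: gas manifold, fixed: dark base plate 160 (x) x 240 (y) x 10 mm, aluminium valve block 78 mm high, two black valve knobs (30 mm across, at x +25, y +-85 mm, tops 121 mm high), grey panel at its back 110 mm high. A round 46 mm boss rises from the block's middle, slanting 30 degrees from vertical to the manifold's -x (the robot's side). Origin: centre of underside, z up.
- nipple: slanted steel test nipple on the boss, fixed: neck 10 mm thick, ball head 16 mm across, ball's top 30 mm from the boss face. Hidden under the dust cap at the start. Origin: centre of the boss's flat face, at (-35, 0, 95) mm in the manifold's frame. z: the nipple's axis, outward, leaning 30 degrees from vertical to the manifold's -x; y: the manifold's y.
- nipple_ball (a point): centre of the nipple's ball head, on its axis, 22 mm out from the boss face.
- cap: loose dust cap, about 90 g (+-20 percent): aluminium cup 38 mm high, 40 mm wide at its rim, 30 mm at its top, bore 21 mm wide and 33 mm deep, black pull loop on top. It sits loosely over the nipple, rim on the boss face, leaning with it; 35 mm of pull along the nipple's axis frees it. Origin: centre of the rim; z: its axis, rim to loop, 86 mm in all; y: across the loop.
- cap_loop (a point): middle of the underside of the loop's top bar, 80 mm above the rim; this rests in the hook. The stiff loop is a rectangle in the cap's y-z plane, 10 mm wide in x: two side bars 5 mm thick with outer faces 43 mm apart in y, top bar 6 mm thick (80 to 86 mm up). Its opening is 33 mm wide (y) and 42 mm high, from the cup's top 38 mm up.
- hook_post: hook post, fixed, left or right of the manifold: round base 84 mm wide, steel post 14 mm thick up the origin's axis; from its top a 7 mm thick steel hook runs towards the post's own -x, dips to a seat 50 mm out, turns up to a tip 70 mm out. Nothing on it is higher than 170 mm. Origin: centre of underside, z up.
- hook_seat (a point): lowest point of the hook's upper side, where a loop comes to rest: 50 mm out from the post's axis to its -x, 153.5 mm above the bench.
- hook_tip (a point): top of the hook's upturned tip: 70 mm out from the post's axis to its -x, 169.5 mm above the bench, 16 mm above the seat. The loop passes over it from the open -x side, then is lowered onto the seat.
- rack: white foam rack, fixed, on the other side of the manifold from the hook post: 110 (x) x 190 (y) x 52 mm. The gauge stands in its hole, 42 mm wide, 40 mm deep, at (0, -45) mm; eight glass tubes stand in its other half, 120 mm above the bench, the nearest 75 mm from the gauge's axis. Origin: centre of underside, z up.
- gauge: loose hand-held test gauge, about 300 g (+-20 percent), 131 mm long: a dark round body 38 mm across from z = 52 to 130 mm, white dial with black needle on its flat top, and below it a sprung coupler that slides up into the body. Starts upright in the rack, its top 142 mm above the bench. Origin: on the axis at the coupler's mouth when the spring is extended; z: axis, mouth to dial.
- coupler_seat (a point): on the coupler's axis, 17.2 mm in from its mouth: where the nipple ball's centre lies once snapped (mouth then 5 mm off the boss face). Steel coupler 30 mm across, 40 mm long; bell mouth 38 mm wide outside, 27 mm inside, narrowing in 7 mm to a 19 mm bore; four sprung jaws 10 mm in snap over the ball at 6 to 8 N.
- coupler (a joint): how far the coupler is pushed into the gauge body, m: 0 extended, 0.010 fully in, at the stop. Its spring starts at 9 N and reaches 17 N at the stop, so the jaws snap first. The dial's needle turns with it, 4.2 rad clockwise over the travel.
- spanner: a 150 mm open-ended steel spanner lying flat in front of the manifold; loose, to be left alone. Origin: middle of its underside.
- fittings_tray: a grey open plastic tray, 100 x 75 x 24 mm, with brass fittings in it, in front of the manifold; loose, to be left alone. Origin: middle of its underside.
- bottle: an amber glass bottle with black cap, 56 mm in diameter, 115 mm tall, at the back; loose, to be left alone. Origin: middle of its underside.
- beaker: an empty glass beaker, 68 mm across its rim, 85 mm tall, at the back; loose, to be left alone. Origin: middle of its underside.
- tube_block: a small white foam block, 75 x 110 x 30 mm, with six glass tubes in it (97 mm tall in all), on the robot's right; loose, to be left alone. Origin: middle of its underside.
- screwdriver: a screwdriver about 180 mm long lying flat on the robot's left, near it; loose, to be left alone. Origin: middle of its underside.
- reducer: a small brass pipe reducer standing on end, 28 mm in diameter, 34 mm tall; loose, to be left alone. Origin: middle of its underside.
There are look-alikes about, which are no part of the job. There is more than one size of the cap; the job needs the largest.

How it is judged:
By the outcome, as a careful person would: the job done as asked, in the order asked, and still so for the second after the job is handed in, while the arm keeps its last pose, push and grip.
It also fails if it takes over 66 s, if anything falls off the work surface, if the arm or the gripper's body presses on something with over 40 N, if the wrist force passes 120 N, or if a joint passes its speed limit or range.

## Working session

There is one attempt and no reset: what is moved stays moved. The work goes in short steps, Python scripts to look and compute and a tool call to move; the robot and the scene stay as the last step left them, time stands still between calls to the robot, and variables do not carry over. Pictures are saved under pics/ and viewed, and the job is handed in when it is done.

Besides the shell and the picture viewer there is one more tool, called after ">>>" in YAML: its name, and indented under it one key for each argument. drive_tool: Moves the arm, as the interface text tells. Its arguments: {"type":"object","properties":{"moves":{"type":"array"},"squeeze":{"type":"number"}},"required":["moves"]}

```bash
ls -la; mkdir -p pics; python3 - <<'E'
from rig import readout, vision, manip
import cv2
print(readout.sense()); print([ (a,getattr(manip,a)) for a in dir(manip) if not a.startswith('__')])
for n in ("scene","side","wrist"):
    im=vision.capture(n); cv2.imwrite(f"pics/{n}0.png",im[:,:,::-1]); print(n,vision.calibration(n))
E
```

```text
total 12
drwxr-xr-x  3 agent agent 4096 Dec  7 14:36 .
drwxr-xr-x 23 root  root  4096 Dec  7 14:36 ..
drwxr-xr-x  2 agent agent 4096 Dec  7 14:36 pics
{'t': 0.0, 'q': array([-1.35019904,  0.33388532,  0.03987171,  1.46628769, -0.01336571,
        1.34329528, -0.05847895]), 'joint_velocities': array([-0.00022094, -0.00086754,  0.00027251, -0.00053012,  0.00065521,
        0.0007868 , -0.00145852]), 'joint_efforts': array([ 6.59044163e-04, -6.56340408e+01,  1.33557558e+00, -4.03794622e+01,
       -5.97562571e-02,  4.47341474e-02,  1.62617830e-04]), 'eef_pos': array([204.23286671, 616.58016525, 221.66776046]), 'tcp_rot': array([-5.80537103e-05,  1.59211508e-01,  9.87244168e-01, -8.03070915e-04]), 'contact_force': array([ 0.13759757, -0.73845226, -0.83582941]), 'torque': array([-0.07192094,  0.00057795, -0.00519497]), 'width': 87.35748206703934}
[('PlanningError', <class 'rig.PlanningError'>), ('pinch_z', 18.700000000000003)]
scene {'camera_matrix': array([[490.49253682,   0.        , 324.34970485],
       [  0.        , 490.49253682, 242.5103969 ],
       [  0.        ,   0.        ,   
[... 308 characters left out ...]
  ,   1.        ]]), 'position': array([ 276.24235148, 1013.70240896,  851.86918415]), 'rotation': array([ 0.05138431, -0.08451008,  0.88441308, -0.45610437])}
wrist {'camera_matrix': array([[423.38261627,   0.        , 320.93892183],
       [  0.        , 423.38261627, 245.07705908],
       [  0.        ,   0.        ,   1.        ]]), 'tool_from_camera': array([[ 9.71879828e-04, -9.67392563e-01, -2.53279855e-01,
         6.93287226e+01],
       [ 9.99999500e-01,  9.99611901e-04,  1.91970404e-05,
        -2.89336621e-01],
       [ 2.34610483e-04, -2.53279747e-01,  9.67393051e-01,
        -1.63576671e+02],
       [ 0.00000000e+00,  0.00000000e+00,  0.00000000e+00,
         1.00000000e+00]])}
```

View pics/scene0.png

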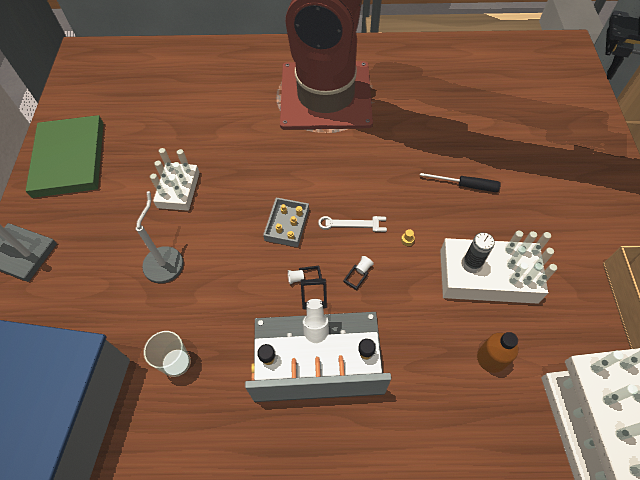

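View pics/side0.png

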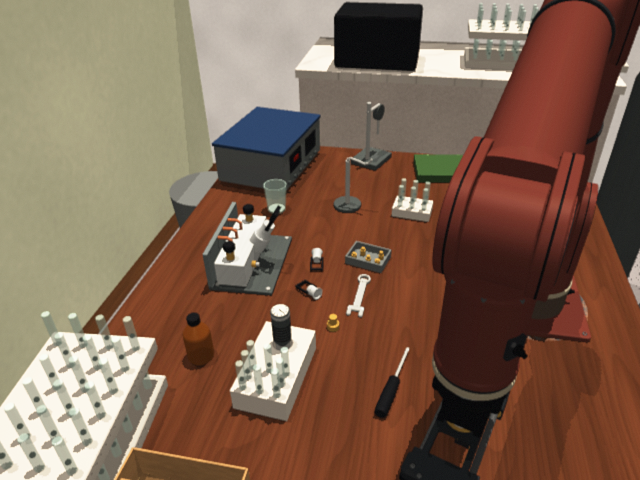

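View pics/wrist0.png

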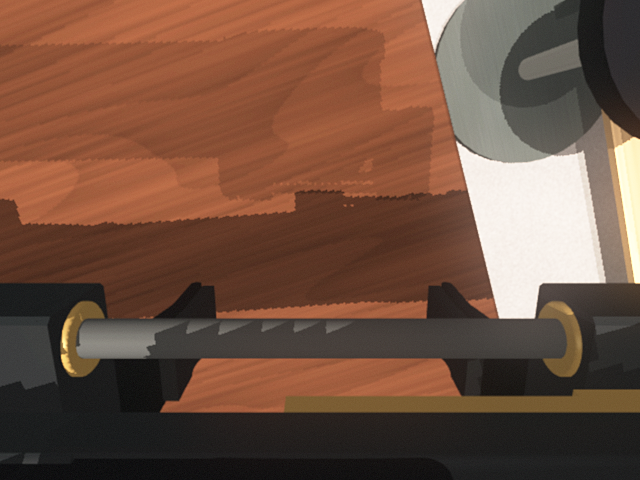

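The scene picture shows the capped nipple at (315,320) with its loop at (314,290). The gauge stands in the rack at (480,250), and the hook post has its base at (163,265). Next come calibrated helpers and close crops.

```bash
cat > h.py <<'E'
import numpy as np, cv2
from scipy.spatial.transform import Rotation as R
from rig import readout, vision, manip
def q2R(q): return R.from_quat(np.r_[q[1:],q[0]]).as_matrix()
def cam(n):
    c=vision.calibration(n); K=np.array(c["camera_matrix"])
    if n!="wrist": return K,q2R(c["rotation"]),np.array(c["position"])
    s=readout.sense(); T=np.array(c["tool_from_camera"]); Rt=q2R(s["tcp_rot"])
    return K,Rt@T[:3,:3],Rt@T[:3,3]+s["eef_pos"]
def proj(C,P):
    K,Rm,p=C; v=(np.atleast_2d(P)-p)@Rm; v=v@K.T; return v[:,:2]/v[:,2:]
def ray(C,uv):
    K,Rm,p=C; d=Rm@np.linalg.solve(K,np.r_[uv,1.]); return p,d/np.linalg.norm(d)
def onz(C,uv,z):
    p,d=ray(C,uv); return p+d*(z-p[2])/d[2]
def tri(*obs):
    A=np.zeros((3,3));b=np.zeros(3);L=[]
    for C,uv in obs:
        p,d=ray(C,uv);M=np.eye(3)-np.outer(d,d);A+=M;b+=M@p;L.append((p,d))
    X=np.linalg.solve(A,b); return X,[round(float(np.linalg.norm(np.cross(X-p,d))),1) for p,d in L]
def save(im,name,box=None,s=1):
    if box: im=im[box[1]:box[3],box[0]:box[2]]
    cv2.imwrite("pics/"+name,cv2.resize(im,None,fx=s,fy=s,interpolation=cv2.INTER_CUBIC)[:,:,::-1])
E
python3 - <<'E'
from h import *
a=cv2.imread("pics/scene0.png")[:,:,::-1]; b=cv2.imread("pics/side0.png")[:,:,::-1]
save(a,"c1.png",(235,250,405,410),4.5); save(a,"c2.png",(110,170,210,290),5); save(a,"c3.png",(430,215,570,315),5)
save(b,"d1.png",(190,180,350,310),4.5); save(b,"d2.png",(300,130,400,230),5); save(b,"d3.png",(220,290,330,420),4.5)
C=cam("scene"); D=cam("side")
print(onz(C,(163,267),0),onz(C,(480,240),142),onz(D,(347,204),0))
E
```

```text
[ 498.82581842 -347.51960277    0.        ] [523.95949463 276.88593934 142.        ] [ 494.39882962 -353.62202808    0.        ]
```

View pics/c1.png

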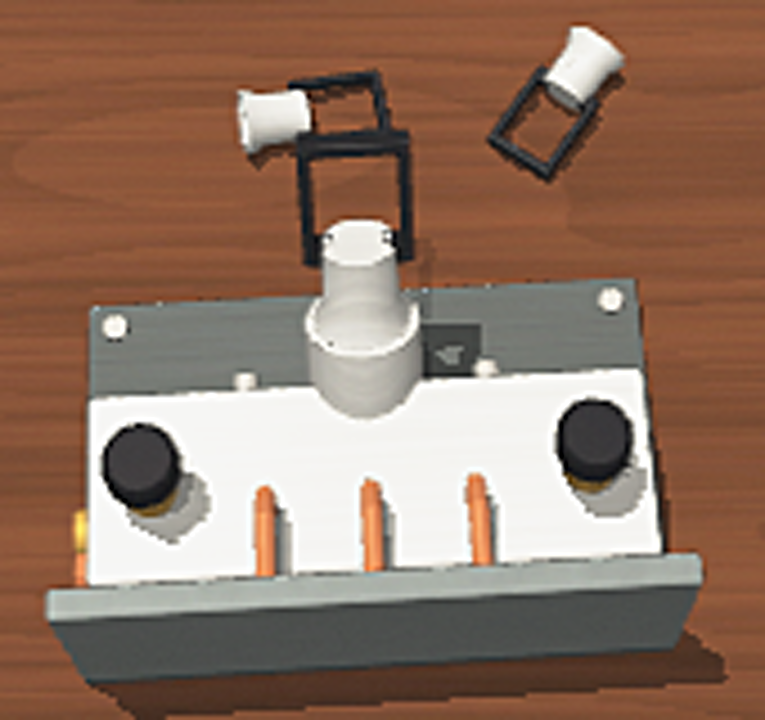

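View pics/c2.png

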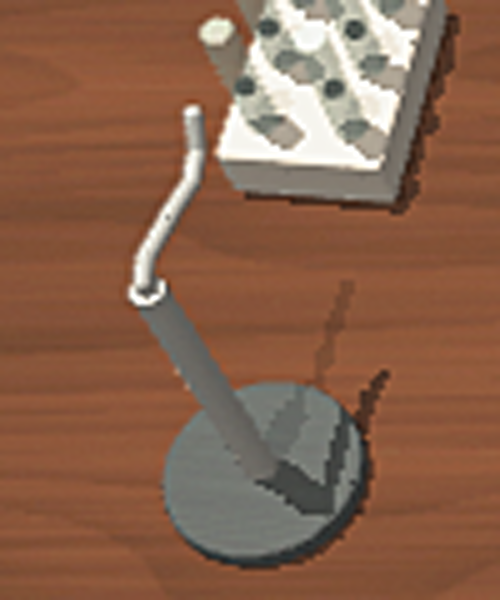

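View pics/c3.png

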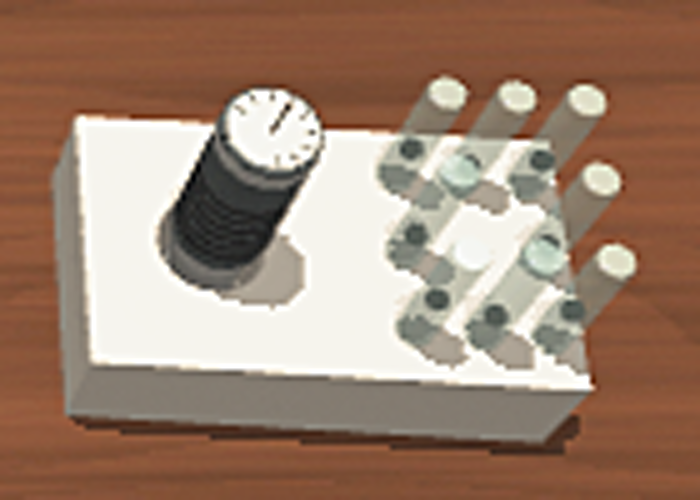

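View pics/d1.png

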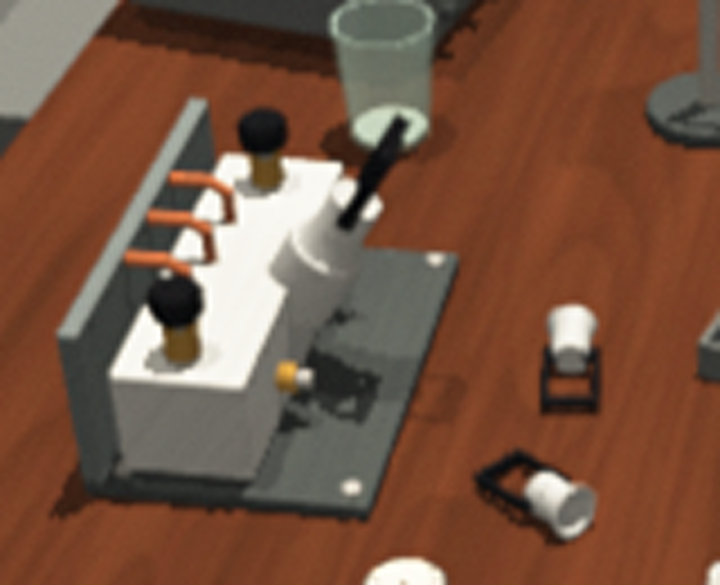

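View pics/d2.png

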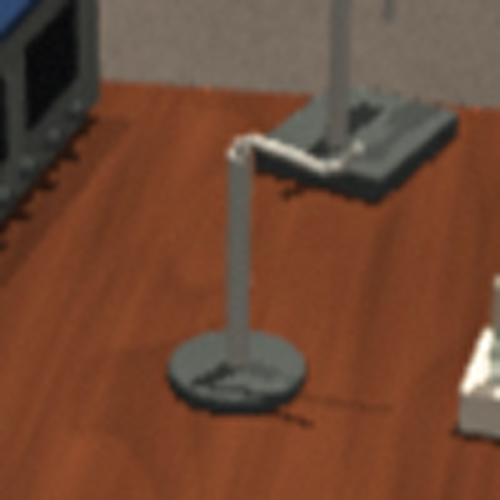

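View pics/d3.png

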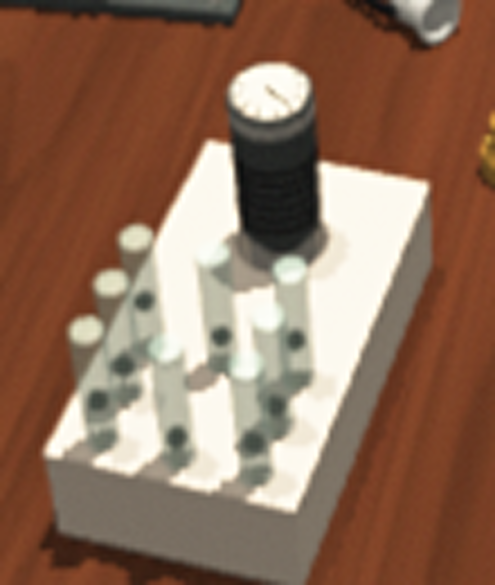

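```bash
python3 - <<'E'
from h import *
C=cam("scene"); D=cam("side")
c1=lambda u,v:(235+u/4.5,250+v/4.5)
c2=lambda u,v:(110+u/5,170+v/5)
c3=lambda u,v:(430+u/5,215+v/5)
d1=lambda u,v:(190+u/4.5,180+v/4.5)
d2=lambda u,v:(300+u/5,130+v/5)
d3=lambda u,v:(220+u/4.5,290+v/4.5)
np.set_printoptions(precision=1,suppress=True)
def yaw(a,b): d=b-a; return np.degrees(np.arctan2(-d[0],d[1])),np.linalg.norm(d)
k1,k2=onz(C,c1(141,465),121),onz(C,c1(595,440),121); print("knobs",k1,k2,yaw(k1,k2),(k1+k2)/2)
k1,k2=onz(D,d1(262,125),121),onz(D,d1(175,293),121); print("knobs side",k1,k2,yaw(k1,k2),(k1+k2)/2)
e1,e2=onz(C,c1(92,308),10),onz(C,c1(634,281),10); print("base front",e1,e2,yaw(e1,e2),(e1+e2)/2)
e1,e2=onz(C,c1(48,600),110),onz(C,c1(700,562),110); print("panel back?",e1,e2,yaw(e1,e2),(e1+e2)/2)
e1,e2=onz(D,d1(458,257),10),onz(D,d1(370,515),10); print("base front side",e1,e2,yaw(e1,e2),(e1+e2)/2)
print("loop top", tri((C,c1(354,142)),(D,d1(402,124))))
print("cup top", tri((C,c1(357,243)),(D,d1(355,205))))
l,r=onz(C,c1(297,142),200),onz(C,c1(411,138),200); print("loop ends",l,r,yaw(l,r))
print("tip", tri((C,c2(192,112)),(D,d2(362,149))), onz(C,c2(192,112),168),onz(D,d2(362,149),168))
print("posttop", tri((C,c2(147,292)),(D,d2(238,152))))
print("base", onz(C,c2(267,465),5),onz(D,d2(237,367),5))
print("hook bend", tri((C,c2(193,180)),(D,d2(322,168))))
print("dial", onz(C,c3(271,130),142),onz(D,d3(271,93),142),tri((C,c3(271,130)),(D,d3(271,93))))
a,b=onz(C,c3(75,118),52),onz(C,c3(550,138),52);print("rack far edge",a,b,yaw(a,b))
a,b=onz(C,c3(90,363),52),onz(C,c3(592,388),52);print("rack near edge",a,b,yaw(a,b))
print("tube tops",[onz(C,c3(*p),120)[:2] for p in [(447,93),(518,95),(588,100),(602,180),(616,262)]])
s=readout.sense(); Rt=q2R(s["tcp_rot"]); print(Rt)
E
```

```text
knobs [ 723.8 -105.4  121. ] [716.3  62.6 121. ] (np.float64(2.544506495130929), np.float64(168.14097596590094)) [720.1 -21.4 121. ]
knobs side [713.5 -96.1 121. ] [706.6  70.6 121. ] (np.float64(2.3653500836675323), np.float64(166.8230848804405)) [710.  -12.8 121. ]
base front [ 619.7 -144.3   10. ] [610.1  92.7  10. ] (np.float64(2.309044962560029), np.float64(237.195489754354)) [614.9 -25.8  10. ]
panel back? [ 770.1 -138.1  110. ] [759.   99.4 110. ] (np.float64(2.6637799898544223), np.float64(237.8205577502001)) [764.5 -19.3 110. ]
base front side [ 613.3 -139.4   10. ] [600.6 100.4  10. ] (np.float64(3.039937430238061), np.float64(240.14745483590696)) [606.9 -19.5  10. ]
loop top (array([612.2, -28.2, 171.4]), [5.2, 5.2])
cup top (array([636.9, -25.7, 121. ]), [0.1, 0.1])
loop ends [630.3 -45.2 200. ] [629.3  -4.3 200. ] (np.float64(1.4560031913764409), np.float64(40.95160107507417))
tip (array([ 421.6, -339.9,  162. ]), [1.0, 1.0]) [ 427.  -336.5  168. ] [ 419.8 -329.9  168. ]
posttop (array([ 494. , -348.2,  149.8]), [1.0, 1.0])
base [ 492.  -346.3    5. ] [ 492.5 -349.2    5. ]
hook bend (array([ 443.8, -339.9,  148.4]), [0.6, 0.6])
dial [526.2 284.2 142. ] [521.2 286.6 142. ] (array([523.2, 284.7, 139. ]), [1.3, 1.3])
rack far edge [468.2 238.8  52. ] [480.3 429.6  52. ] (np.float64(-3.6221192126819335), np.float64(191.1710092385957))
rack near edge [577.4 230.3  52. ] [590.4 420.8  52. ] (np.float64(-3.8957812245464543), np.float64(190.86035536182337))
tube tops [array([498.5, 361.3]), array([499.8, 387.8]), array([502.3, 413.6]), array([536.6, 410.7]), array([570.5, 407.8])]
[[-0.9  0.3 -0. ]
 [ 0.3  0.9 -0. ]
 [-0.  -0.  -1. ]]
```

>>> drive_tool:
  moves:
    - [-1,[32,-33.2,3],20.8]
    - [-1,[32,-33.2,3],20.8]
    - [-1,[32,-33.2,3],20.8]
    - [-1,[32,-33.2,3],20.8]
    - [-1,[32,-33.2,3],20.8]
    - [-1,[32,-33.2,3],20.8]
    - [-1,[32,-33.2,3],20.8]
    - [-1,[32,-33.2,3],20.8]
    - [-1,[32,-33.2,3],20.8]
    - [-1,[32,-33.2,3],20.8]

```text
t: 0.98
eef_pos: [493.6, 315.8, 249.1]
tcp_rot: [0.0, -0.022, 1.0, -0.001]
contact_force: [0.3, 0.6, -0.1]
width: 87.2
```

>>> drive_tool:
  moves:
    - [-1,[0,0,0],0]
    - [-1,[0,0,0],0]

```text
t: 1.15
eef_pos: [495.7, 312.6, 249.1]
tcp_rot: [0.0, -0.019, 1.0, -0.001]
contact_force: [-0.3, 1.1, -0.3]
width: 87.1
```

```bash
cat >> h.py <<'E'
import pickle
def snap(name):
    s=readout.sense(); C=cam("wrist"); im=vision.capture("wrist"); save(im,name+".png"); pickle.dump((C,s),open("pics/"+name+".pkl","wb"))
    np.set_printoptions(precision=1,suppress=True)
    y=q2R(s["tcp_rot"])[:,1]; print("t",round(s["t"],2),"pos",s["eef_pos"],"jawaz",round(float(np.degrees(np.arctan2(y[1],y[0]))),2),"toolz",q2R(s["tcp_rot"])[:,2],"F",s["contact_force"],"w",round(s["width"],1))
def load(name): return pickle.load(open("pics/"+name+".pkl","rb"))
E
python3 -c "
from h import *
snap('g1')"
```

```text
t 1.15 pos [495.7 312.6 249.1] jawaz 92.14 toolz [ 0. -0. -1.] F [-0.3  1.1 -0.3] w 87.1
```

View pics/g1.png

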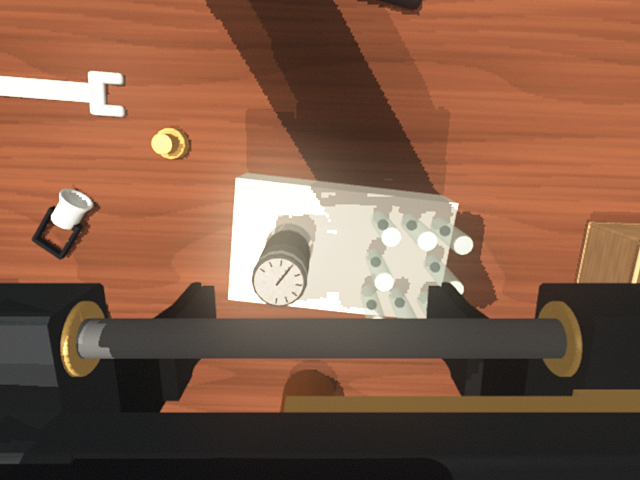

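The wrist picture shows the gauge dial at (280,281), and the rack's front edge runs from (240,180) to (458,205). There is a small look-alike cap at (65,222).

```bash
python3 - <<'E'
from h import *
C,s=load("g1"); np.set_printoptions(precision=1,suppress=True)
im=cv2.imread("pics/g1.png"); save(im[:,:,::-1],"g1c.png",(220,160,480,320),3)
print(onz(C,(280,281),142)); print(onz(C,(240,184),52),onz(C,(456,208),52),onz(C,(229,300),52))
E
```

```text
[523.4 285.6 142. ]
[469.9 242.4  52. ] [483.3 427.9  52. ] [575.8 231.3  52. ]
```

View pics/g1c.png

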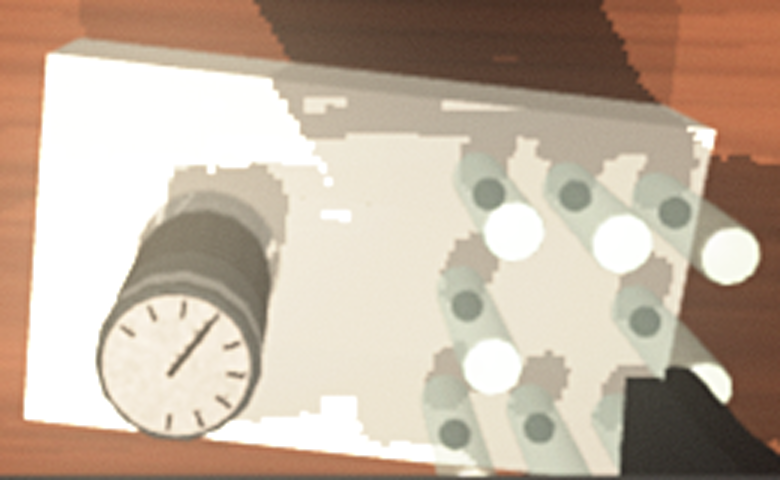

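>>> drive_tool:
  moves:
    - [-1,[11.6,-33.9,3],0.4]
    - [-1,[11.6,-33.9,3],0.4]
    - [-1,[11.6,-33.9,3],0.4]
    - [-1,[11.6,-33.9,3],0.4]
    - [-1,[11.6,-33.9,3],0.4]
    - [-1,[11.6,-33.9,3],0.4]
    - [-1,[11.6,-33.9,3],0.4]
    - [-1,[11.6,-33.9,3],0.4]
    - [-1,[11.6,-33.9,3],0.4]
    - [-1,[11.6,-33.9,3],0.4]

```text
t: 2.03
eef_pos: [610.7, -29.6, 279.2]
tcp_rot: [0.0, -0.021, 1.0, -0.002]
contact_force: [0.8, -0.2, 0.4]
width: 86.5
```

>>> drive_tool:
  moves:
    - [-1,[0,0,0],0]

```text
t: 2.12
eef_pos: [610.8, -28.6, 278.7]
tcp_rot: [-0.0, -0.021, 1.0, -0.002]
contact_force: [-1.2, 1.3, -1.0]
width: 86.9
```

```bash
python3 -c "
from h import *
snap('n1')"
```

```text
t 2.12 pos [610.8 -28.6 278.7] jawaz 92.43 toolz [-0. -0. -1.] F [-1.2  1.3 -1. ] w 86.9
```

View pics/n1.png

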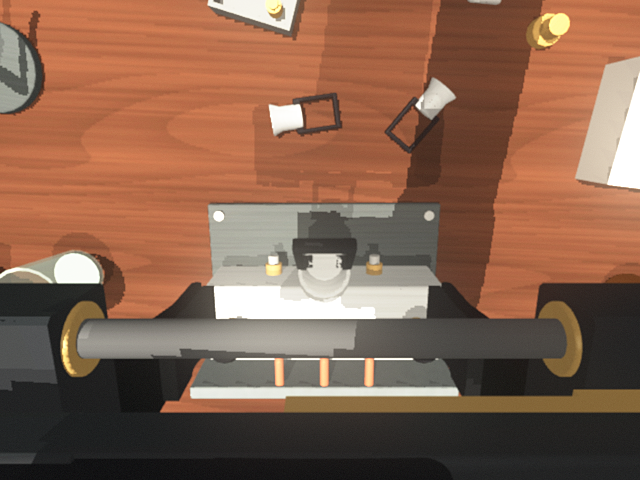

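```bash
python3 - <<'E'
from h import *
im=cv2.imread("pics/n1.png"); save(im[:,:,::-1],"n1c.png",(200,190,450,310),3.2)
E
```

```text
(no output)
```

View pics/n1c.png

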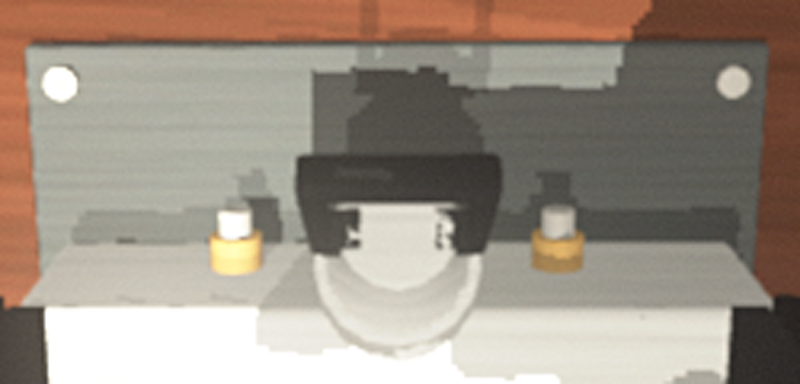

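```bash
python3 - <<'E'
from h import *
np.set_printoptions(precision=1,suppress=True)
C,s=load("n1"); f=lambda u,v:(200+u/3.2,190+v/3.2)
e1,e2=onz(C,f(27,44),10),onz(C,f(767,44),10); d=e2-e1; print(e1,e2,(e1+e2)/2,np.linalg.norm(d),np.degrees(np.arctan2(-d[0],d[1])))
yaw=np.radians(2.4); M=R.from_euler('z',yaw).as_matrix(); m=(e1+e2)/2; o=m+M@[80,0,-10]; print("origin",o)
A=M@R.from_euler('y',-np.pi/6).as_matrix(); n=o+M@[-35,0,95]
print("nipple",n,"axis",A[:,2])
P=[n+A@np.array(p) for p in [(-5,-21.5,86),(-5,21.5,86),(5,-21.5,86),(5,21.5,86),(-5,0,80),(-20,0,0)]]
print((proj(C,P)-[200,190])*3.2); print("loop",n+A[:,2]*80, "at70",n+A[:,2]*70)
E=cam("scene"); 
print((proj(E,P)-[235,250])*4.5)
E
```

```text
[ 615.6 -145.5   10. ] [605.2  92.3  10. ] [610.4 -26.6  10. ] 237.98643128055014 2.5161501099198795
origin [690.3 -23.2   0. ]
nipple [655.3 -24.7  95. ] axis [-0.5 -0.   0.9]
[[296.6 151.7]
 [502.2 152.1]
 [295.6 198. ]
 [503.2 198.5]
 [399.2 159.8]
 [397.3 188. ]]
loop [615.4 -26.4 164.3] at70 [620.4 -26.2 155.6]
[[294.3 127.9]
 [408.3 122.2]
 [294.3 143.1]
 [409.4 137.3]
 [352.  138.1]
 [360.1 280.5]]
```

>>> drive_tool:
  moves:
    - [-1,[0.96,0.24,-3.5],0]
    - [-1,[0.96,0.24,-7],0]
    - [-1,[0.96,0.24,-10.5],0]
    - [-1,[0.96,0.24,-13],0]
    - [-1,[0.96,0.24,-14.2],0]
    - [-1,[0.96,0.24,-14.2],0]
    - [-1,[0.96,0.24,-14.2],0]

```text
t: 2.75
eef_pos: [620.4, -25.1, 137.3]
tcp_rot: [-0.0, -0.022, 1.0, -0.002]
contact_force: [0.6, -0.8, 0.5]
width: 86.8
```

```bash
python3 -c "
from h import *
snap('n2')"
```

```text
t 2.75 pos [620.4 -25.1 137.3] jawaz 92.54 toolz [-0. -0. -1.] F [ 0.6 -0.8  0.5] w 86.8
```

View pics/n2.png

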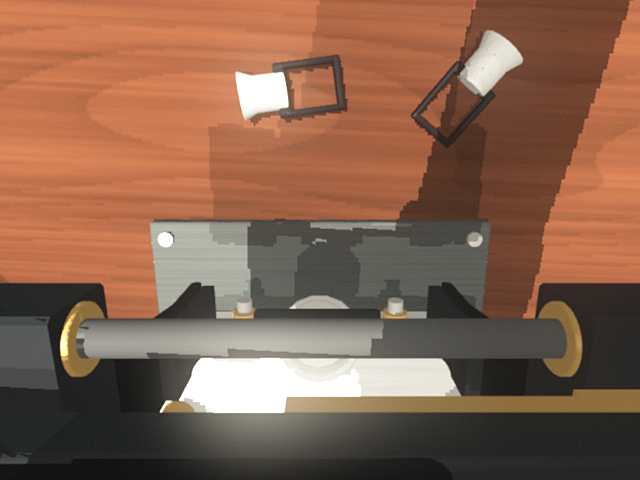

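The loop is centred between the fingers at about (319,313), so I'm closing.

>>> drive_tool:
  moves:
    - [1,[0,0,0],0]
    - [1,[0,0,0],0]
    - [1,[0,0,0],0]
    - [1,[0,0,0],0]
    - [1,[0,0,0],0]
    - [1,[0,0,0],0]
  squeeze: 25

```text
t: 3.3
eef_pos: [621.2, -25.6, 138.6]
tcp_rot: [0.001, -0.022, 1.0, -0.002]
contact_force: [0.1, -0.1, 0.9]
width: 54.7
```

>>> drive_tool:
  moves:
    - [1,[0,0,0],0]
    - [1,[0,0,0],0]
    - [1,[0,0,0],0]
    - [1,[0,0,0],0]
    - [1,[0,0,0],0]

```text
t: 3.72
eef_pos: [621.1, -25.7, 138.5]
tcp_rot: [0.001, -0.022, 1.0, -0.002]
contact_force: [-1.5, -0.1, 0.0]
width: 42.7
```

>>> drive_tool:
  moves:
    - [1,[-0.5,-0.02,0.87],0]
    - [1,[-1,-0.04,1.73],0]
    - [1,[-1.5,-0.06,2.6],0]
    - [1,[-2,-0.09,3.46],0]
    - [1,[-2.5,-0.11,4.33],0]
    - [1,[-3,-0.13,5.2],0]
    - [1,[-3,-0.13,5.2],0]
    - [1,[-3,-0.13,5.2],0]

```text
t: 4.38
eef_pos: [591.3, -26.9, 191.4]
tcp_rot: [0.002, -0.022, 1.0, -0.001]
contact_force: [-0.1, 0.6, -1.2]
width: 42.7
```

```bash
python3 -c "
from h import *
snap('n3')
im=vision.capture('side'); save(im,'n3s.png',(190,140,390,300),3.5)
im=vision.capture('scene'); save(im,'n3f.png',(110,160,430,400),2.5)
"
```

```text
t 4.38 pos [591.3 -26.9 191.4] jawaz 92.5 toolz [ 0. -0. -1.] F [-0.1  0.6 -1.2] w 42.7
```

View pics/n3.png

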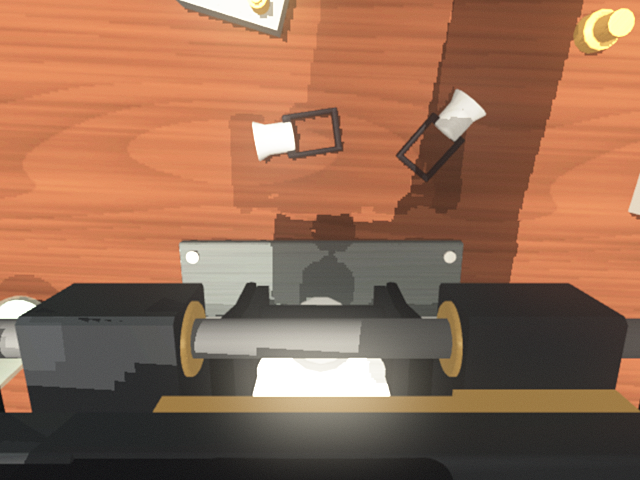

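View pics/n3s.png

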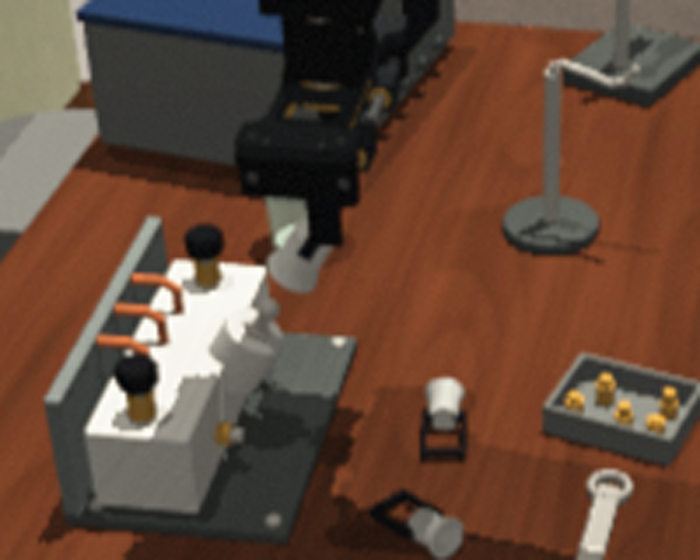

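View pics/n3f.png

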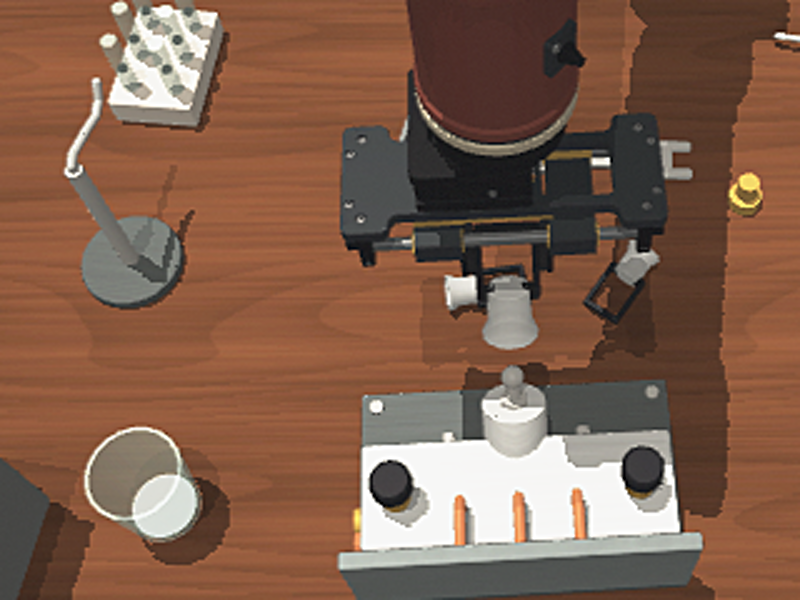

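>>> drive_tool:
  moves:
    - [1,[-2,-2,4],-7]
    - [1,[-4,-4,4.5],-14]
    - [1,[-6.5,-8,4.5],-21]
    - [1,[-9,-12,4.5],-28]
    - [1,[-11.5,-16,4.5],-35]
    - [1,[-14,-20,4.5],-42]
    - [1,[-16.5,-24,4.5],-49]
    - [1,[-18.5,-27.5,4.5],-56]
    - [1,[-20.1,-30.7,4.5],-63]
    - [1,[-20.1,-30.7,4.5],-70]

```text
t: 5.37
eef_pos: [386.3, -338.5, 235.1]
tcp_rot: [-0.0, 0.56, 0.828, -0.002]
contact_force: [0.0, 0.1, -1.3]
width: 42.8
```

>>> drive_tool:
  moves:
    - [1,[0,0,0],-7]
    - [1,[0,0,0],-14]
    - [1,[0,0,0],-21]
    - [1,[0,0,0],-28]
    - [1,[0,0,0],-35]
    - [1,[0,0,0],-42]
    - [1,[0,0,0],-49]
    - [1,[0,0,0],-56]
    - [1,[0,0,0],-63]
    - [1,[0,0,0],-70]

```text
t: 6.2
eef_pos: [386.3, -338.4, 234.7]
tcp_rot: [-0.002, 0.935, 0.354, -0.002]
contact_force: [0.1, -0.3, 0.1]
width: 42.8
```

```bash
python3 - <<'E'
from h import *
snap('k0'); print(readout.sense()['q'])
C=cam("scene"); c2=lambda u,v:(110+u/5,170+v/5)
print([onz(C,c2(*p),30)[:2] for p in [(218,160),(385,170),(445,0)]], onz(C,c2(217,30),97),onz(C,c2(240,170),5))
E
```

```text
t 6.2 pos [ 386.3 -338.4  234.7] jawaz -48.49 toolz [-0.  0. -1.] F [ 0.1 -0.3  0.1] w 42.8
[-0.2  0.   0.9  1.8 -0.   1.3 -0.2]
[array([ 353.6, -381.7]), array([ 360.1, -307.4]), array([ 266.7, -292. ])] [ 333.8 -364.5   97. ] [ 342.  -381.5    5. ]
```

>>> drive_tool:
  moves:
    - [1,[0,0,0],-7]
    - [1,[0,0,0],-14]
    - [1,[0,0,0],-21]
    - [1,[0,0,0],-28]
    - [1,[0,0,0],-35]
    - [1,[0,0,0],-42]
    - [1,[0,0,0],-50]
    - [1,[0,0,0],-50]
    - [1,[0,0,0],-50]

```text
t: 7.0
eef_pos: [386.3, -338.4, 234.5]
tcp_rot: [-0.002, 0.997, -0.077, -0.001]
contact_force: [-0.0, -0.6, -1.2]
width: 42.9
```

```bash
python3 - <<'E'
from h import *
snap('k1'); print(readout.sense()['q'])
E
```

```text
t 7.0 pos [ 386.3 -338.4  234.5] jawaz -98.78 toolz [-0.  0. -1.] F [-0.  -0.6 -1.2] w 42.9
[-0.2  0.   0.9  1.8 -0.   1.3 -1. ]
```

View pics/k1.png

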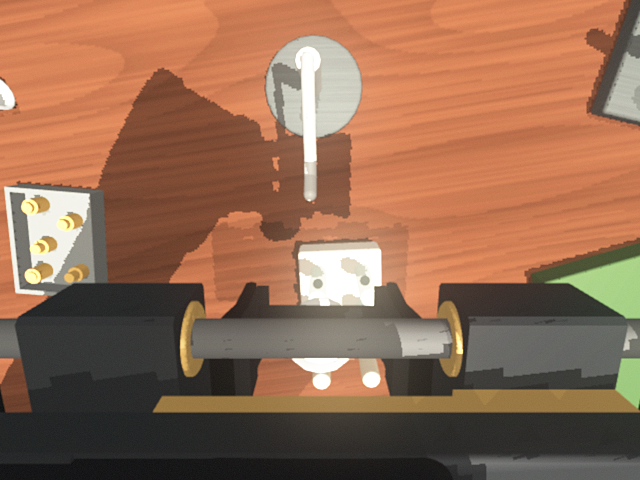

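```bash
python3 - <<'E'
from h import *
im=cv2.imread("pics/k1.png"); save(im[:,:,::-1],"k1c.png",(250,20,380,220),3)
C,s=load("k1"); np.set_printoptions(precision=1,suppress=True)
print(onz(C,(310,193),168),onz(C,(308,60),160),onz(C,(309,160),153),onz(C,(313,86),6))
E
```

```text
[ 424.2 -338.3  168. ] [ 491.9 -347.8  160. ] [ 440.9 -339.9  153. ] [ 494.6 -347.4    6. ]
```

View pics/k1c.png

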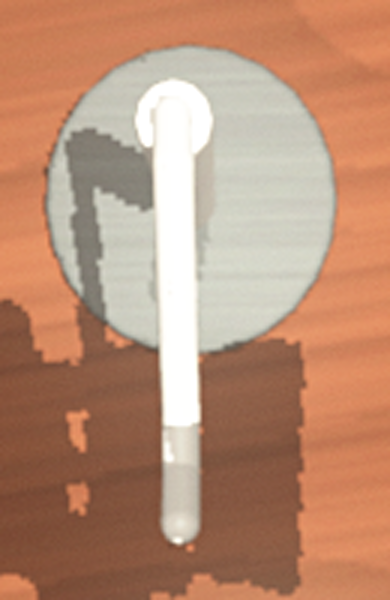

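>>> drive_tool:
  moves:
    - [1,[0.8,0.15,0],1]
    - [1,[1.6,0.3,-2],1]
    - [1,[1.6,0.3,-4.5],1]
    - [1,[1.6,0.3,-6.5],1]
    - [1,[1.6,0.3,-7.65],1]
    - [1,[1.6,0.3,-7.65],1]
    - [1,[1.6,0.3,-7.65],1]

```text
t: 7.63
eef_pos: [402.4, -335.5, 158.2]
tcp_rot: [-0.002, 0.998, -0.067, -0.002]
contact_force: [0.1, 0.5, -1.5]
width: 42.6
```

```bash
python3 - <<'E'
from h import *
snap('k2'); im=vision.capture('scene'); save(im,'k2f.png',(90,110,290,290),4)
im=vision.capture('side'); save(im,'k2s.png',(280,80,460,240),4)
E
```

```text
t 7.63 pos [ 402.4 -335.5  158.2] jawaz -97.63 toolz [-0.  0. -1.] F [ 0.1  0.5 -1.5] w 42.6
```

View pics/k2.png

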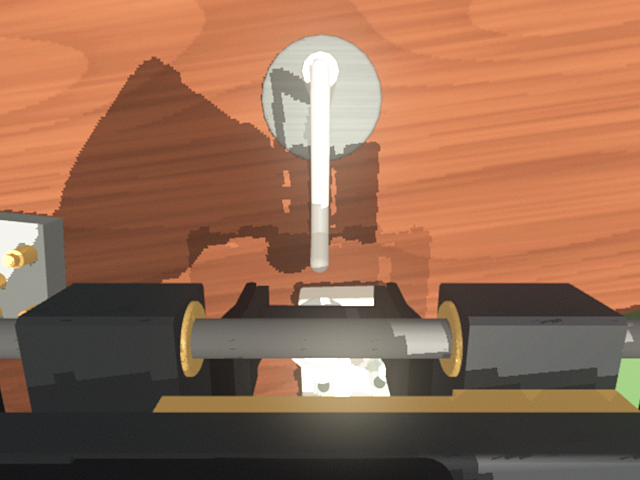

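View pics/k2f.png

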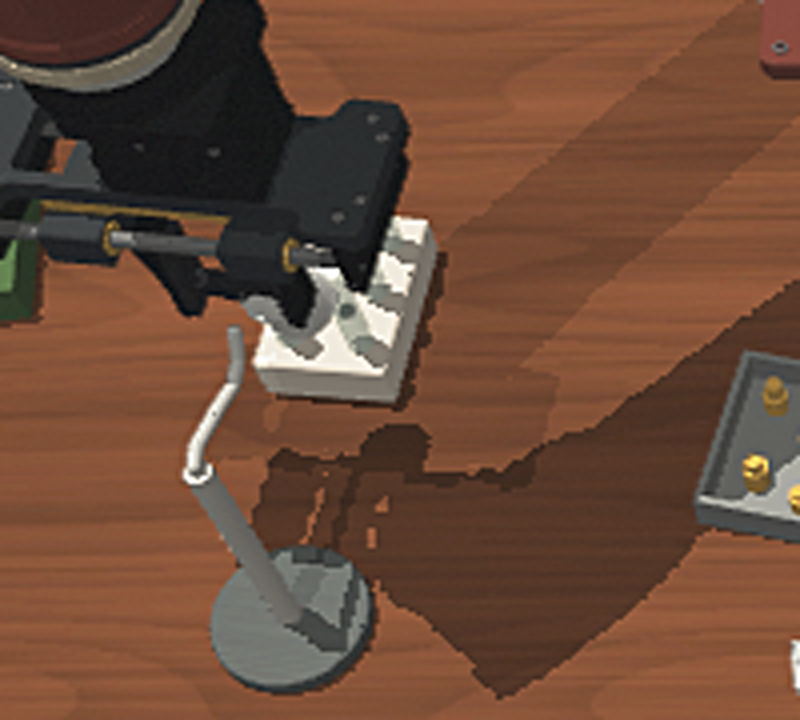

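View pics/k2s.png

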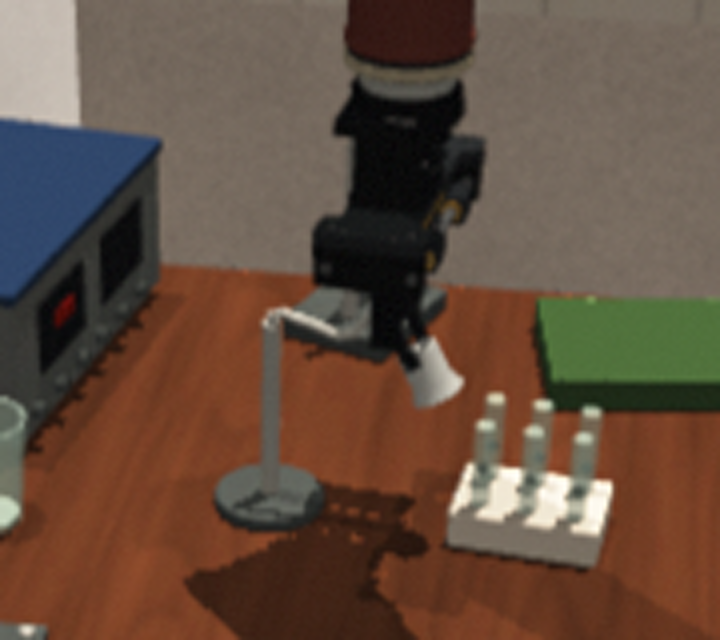

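>>> drive_tool:
  moves:
    - [1,[0.9,-0.12,0],0]
    - [1,[1.8,-0.24,0],0]
    - [1,[2.7,-0.36,0],0]
    - [1,[3.55,-0.47,0],0]
    - [1,[3.55,-0.47,0],0]
    - [1,[3.55,-0.47,-0.7],0]
    - [1,[3.55,-0.47,-1.4],0]
    - [1,[3.55,-0.47,-2.0],0]
    - [1,[3.55,-0.47,-2.0],0]

```text
t: 8.53
eef_pos: [437.3, -340.0, 137.5]
tcp_rot: [-0.003, 0.998, -0.067, -0.002]
contact_force: [-0.3, 0.4, -0.7]
width: 42.8
```

```bash
python3 - <<'E'
from h import *
snap('k3'); im=vision.capture('scene'); save(im,'k3f.png',(90,110,290,290),4)
im=vision.capture('side'); save(im,'k3s.png',(280,80,460,240),4)
E
```

```text
t 8.53 pos [ 437.3 -340.   137.5] jawaz -97.7 toolz [-0.  0. -1.] F [-0.3  0.4 -0.7] w 42.8
```

View pics/k3.png

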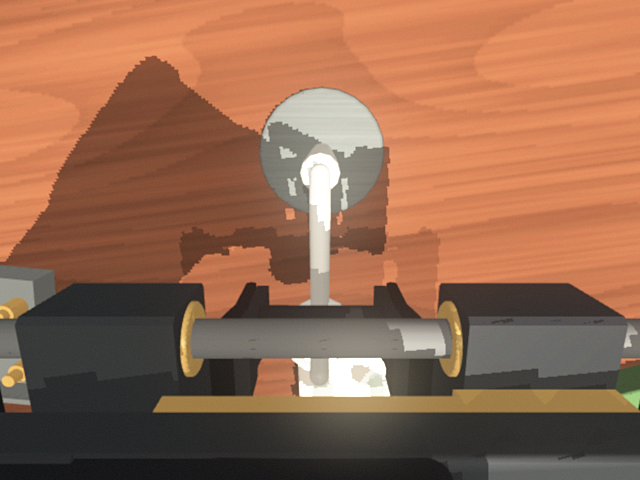

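View pics/k3f.png

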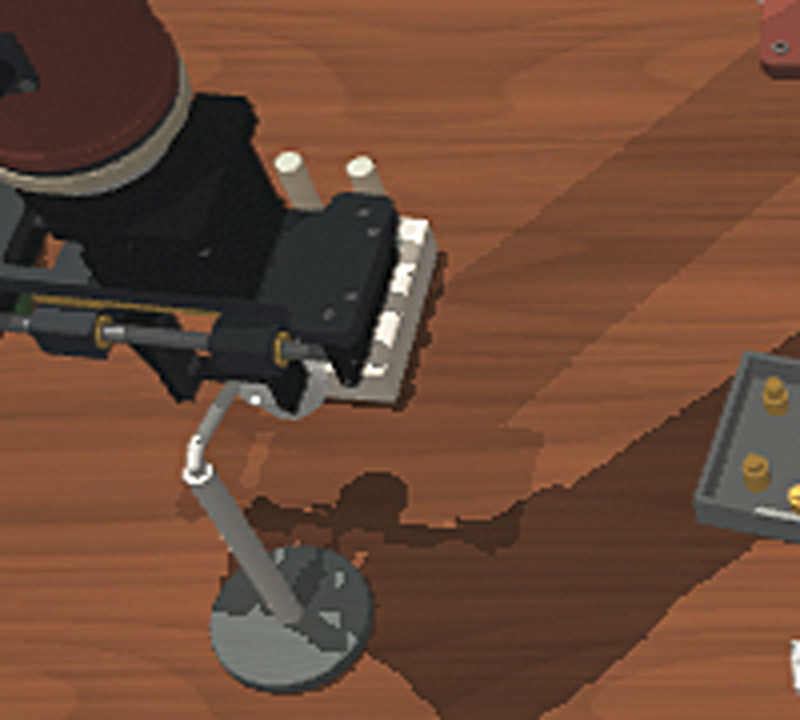

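View pics/k3s.png

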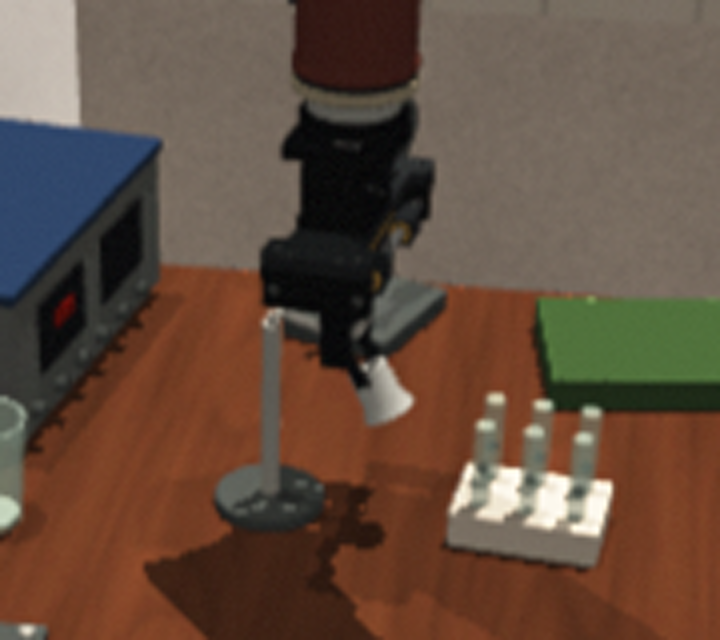

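>>> drive_tool:
  moves:
    - [1,[0,0,-0.3],0]
    - [1,[0,0,-0.6],0]
    - [1,[0,0,-0.8],0]
    - [1,[0,0,-0.8],0]

```text
t: 9.02
eef_pos: [438.4, -340.7, 131.1]
tcp_rot: [-0.002, 0.998, -0.067, -0.0]
contact_force: [0.5, -0.3, 1.1]
width: 42.6
```

>>> drive_tool:
  moves:
    - [1,[0,0,-0.2],0]
    - [1,[0,0,-0.4],0]
    - [1,[0,0,-0.4],0]

```text
t: 9.27
eef_pos: [439.6, -341.2, 128.5]
tcp_rot: [-0.002, 0.998, -0.067, 0.001]
contact_force: [-0.2, 1.4, 11.4]
width: 42.6
```

>>> drive_tool:
  moves:
    - [1,[0,0,0.1],0]
    - [1,[0,0,0.1],0]
    - [1,[0,0,0.1],0]
    - [1,[0,0,0.1],0]
    - [1,[0,0,0.1],0]
  squeeze: 3

```text
t: 9.68
eef_pos: [439.6, -341.2, 129.5]
tcp_rot: [-0.002, 0.998, -0.067, 0.001]
contact_force: [0.9, -1.1, 0.2]
width: 43.2
```

```bash
python3 - <<'E'
from h import *
snap('k4'); im=vision.capture('side'); save(im,'k4s.png',(280,80,460,240),4)
E
```

```text
t 9.68 pos [ 439.6 -341.2  129.5] jawaz -97.68 toolz [ 0.  0. -1.] F [ 0.9 -1.1  0.2] w 43.2
```

View pics/k4s.png

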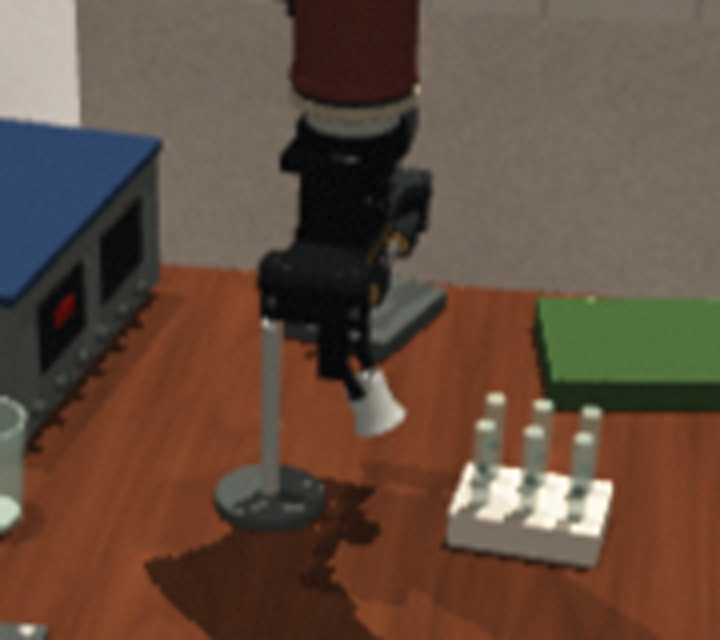

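>>> drive_tool:
  moves:
    - [-0.1,[0,0,0.1],0]
    - [-0.1,[0,0,0.1],0]
    - [-0.1,[0,0,0.1],0]
    - [-0.1,[0,0,0.1],0]
    - [-0.1,[0,0,0.1],0]
    - [-0.1,[0,0,0.1],0]
    - [-0.1,[0,0,0.1],0]
    - [-0.1,[0,0,0.1],0]

```text
t: 10.45
eef_pos: [439.6, -341.2, 130.4]
tcp_rot: [-0.002, 0.998, -0.067, 0.001]
contact_force: [0.2, -0.1, 0.2]
width: 47.6
```

```bash
python3 - <<'E'
from h import *
snap('k5'); im=vision.capture('side'); save(im,'k5s.png',(280,80,460,240),4)
E
```

```text
t 10.45 pos [ 439.6 -341.2  130.4] jawaz -97.68 toolz [ 0.  0. -1.] F [ 0.2 -0.1  0.2] w 47.6
```

View pics/k5s.png

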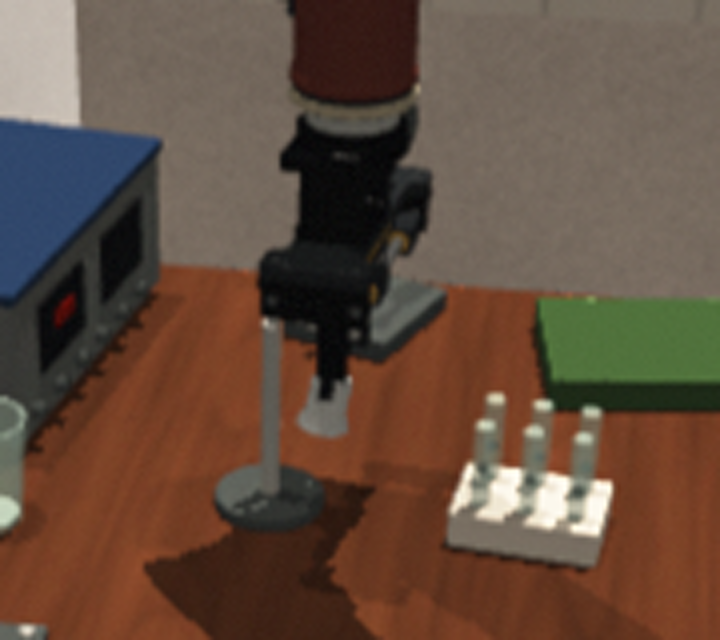

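View pics/k5.png

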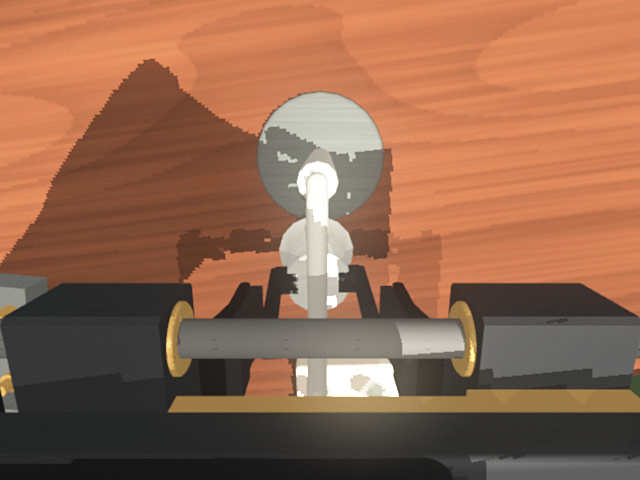

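The cap hangs on the hook: the loop is on the wire at (315,270) and the cup hangs below it. I'll open and leave straight up.

>>> drive_tool:
  moves:
    - [-0.7,[0,0,0],0]
    - [-0.7,[0,0,0],0]
    - [-0.7,[0,0,0],0]
    - [-0.7,[0,0,0],0]
    - [-0.7,[0,0,2],0]
    - [-0.7,[0,0,5],0]
    - [-0.7,[0,0,8],0]
    - [-0.7,[0,0,11],0]
    - [-0.7,[0,0,11],0]

```text
t: 11.3
eef_pos: [441.4, -343.1, 246.0]
tcp_rot: [-0.0, 0.998, -0.067, 0.005]
contact_force: [-0.4, -0.3, -0.1]
width: 73.8
```

>>> drive_tool:
  moves:
    - [-0.5,[1.4,10.5,0],10]
    - [-0.5,[2.7,20.9,0],10]
    - [-0.5,[4,31.3,0],10]
    - [-0.5,[4,31.3,0],10]
    - [-0.5,[4,31.3,0],10]
    - [-0.5,[4,31.3,0],10]
    - [-0.5,[4,31.3,0],10]
    - [-0.5,[4,31.3,0],10]
    - [-0.5,[4,31.3,0],10]
    - [-0.5,[4,31.3,0],10]

```text
t: 12.13
eef_pos: [481.4, -28.9, 245.7]
tcp_rot: [-0.001, 1.0, 0.021, 0.004]
contact_force: [0.4, -0.3, 0.2]
width: 65.3
```

```bash
python3 - <<'E'
from h import *
snap('m1'); im=vision.capture('scene'); save(im,'m1f.png',(90,110,290,290),4)
im=vision.capture('side'); save(im,'m1s.png',(280,80,460,240),4)
E
```

```text
t 12.13 pos [481.4 -28.9 245.7] jawaz -87.54 toolz [ 0.  0. -1.] F [ 0.4 -0.3  0.2] w 65.3
```

View pics/m1s.png

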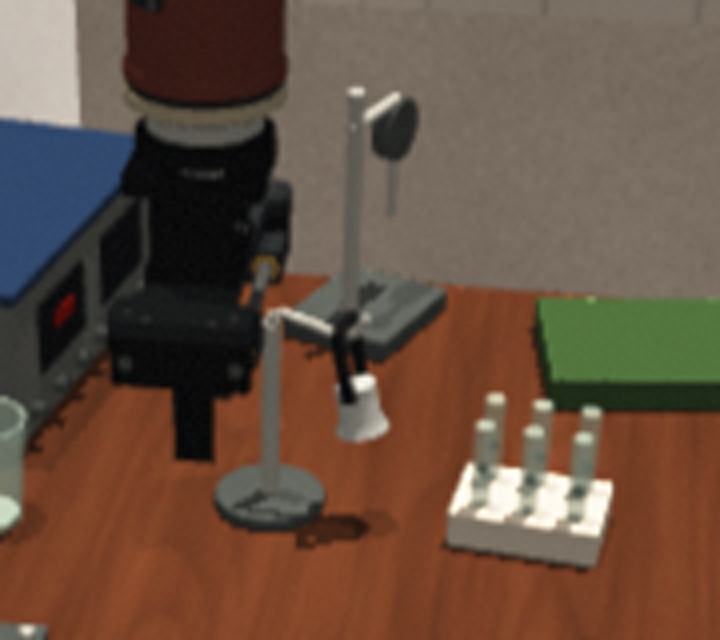

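View pics/m1f.png

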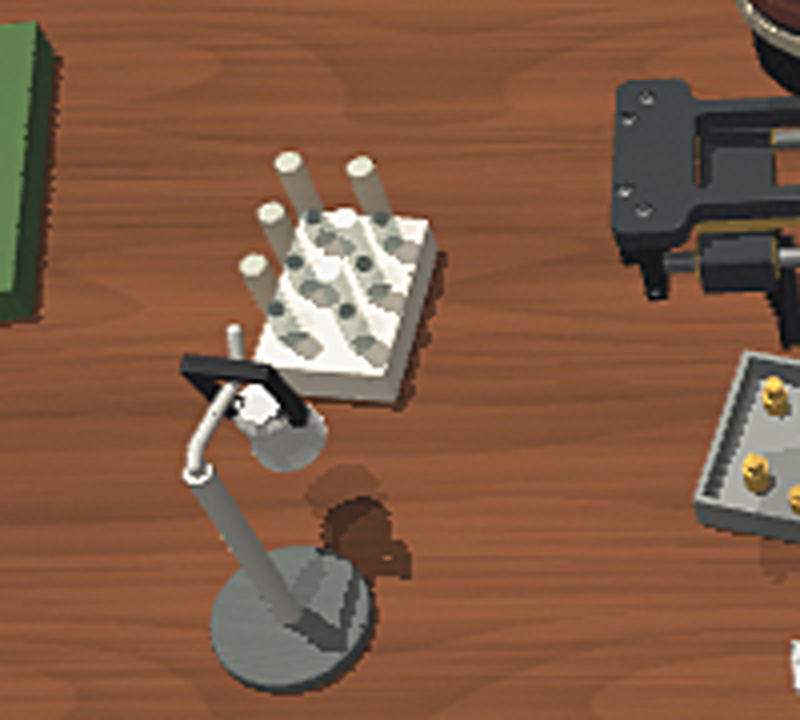

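>>> drive_tool:
  moves:
    - [-0.5,[4.2,31.4,0],0]
    - [-0.5,[4.2,31.4,0],0]
    - [-0.5,[4.2,31.4,0],0]
    - [-0.5,[4.2,31.4,0],0]
    - [-0.5,[4.2,31.4,0],0]
    - [-0.5,[4.2,31.4,0],0]
    - [-0.5,[4.2,31.4,0],0]
    - [-0.5,[4.2,31.4,0],0]
    - [-0.5,[4.2,31.4,0],0]
    - [-0.5,[4.2,31.4,0],0]

```text
t: 13.12
eef_pos: [523.6, 282.5, 245.3]
tcp_rot: [-0.0, 1.0, 0.019, 0.004]
contact_force: [0.7, -1.0, -0.4]
width: 65.4
```

```bash
python3 - <<'E'
from h import *
snap('m2')
E
```

```text
t 13.12 pos [523.6 282.5 245.3] jawaz -87.8 toolz [ 0.  0. -1.] F [ 0.7 -1.  -0.4] w 65.4
```

View pics/m2.png

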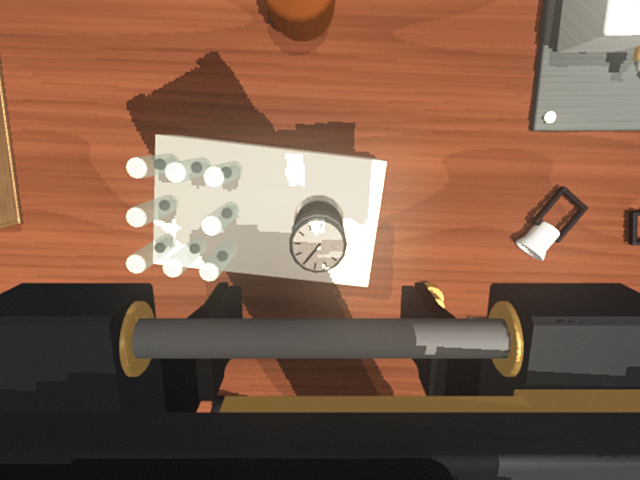

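```bash
python3 - <<'E'
from h import *
C,s=load("m2"); np.set_printoptions(precision=1,suppress=True)
im=cv2.imread("pics/m2.png"); g=cv2.cvtColor(im,cv2.COLOR_BGR2GRAY)
print(onz(C,(318.5,243.5),142),[onz(C,p,120)[:2] for p in [(215,176),(211,223),(209,271)]])
E
```

```text
[524.2 283.9 142. ] [array([563. , 355.6]), array([530.4, 359.1]), array([495.3, 361.4])]
```

>>> drive_tool:
  moves:
    - [-0.5,[0.04,0.2,-3],0.3]
    - [-0.5,[0.04,0.2,-6],0.3]
    - [-0.5,[0.04,0.2,-9],0.3]
    - [-0.5,[0.04,0.2,-12],0.3]
    - [-0.5,[0.04,0.2,-14.5],0.3]
    - [-0.5,[0.04,0.2,-15.4],0.3]
    - [-0.5,[0.04,0.2,-15.4],0.3]

```text
t: 13.75
eef_pos: [523.7, 280.2, 89.9]
tcp_rot: [0.001, 1.0, 0.019, 0.003]
contact_force: [-0.5, -1.1, 0.0]
width: 65.3
```

>>> drive_tool:
  moves:
    - [1,[0,0,0],0]
    - [1,[0,0,0],0]
    - [1,[0,0,0],0]
    - [1,[0,0,0],0]
    - [1,[0,0,0],0]
    - [1,[0,0,0],0]
    - [1,[0,0,0],0]
    - [1,[0,0,0],0]
  squeeze: 20

```text
t: 14.42
eef_pos: [524.1, 281.5, 90.7]
tcp_rot: [0.0, 1.0, 0.02, 0.004]
contact_force: [0.2, 3.6, 6.0]
width: 37.8
```

```bash
python3 - <<'E'
from h import *
snap('m3')
E
```

```text
t 14.42 pos [524.1 281.5  90.7] jawaz -87.74 toolz [ 0. -0. -1.] F [0.2 3.6 6. ] w 37.8
```

View pics/m3.png

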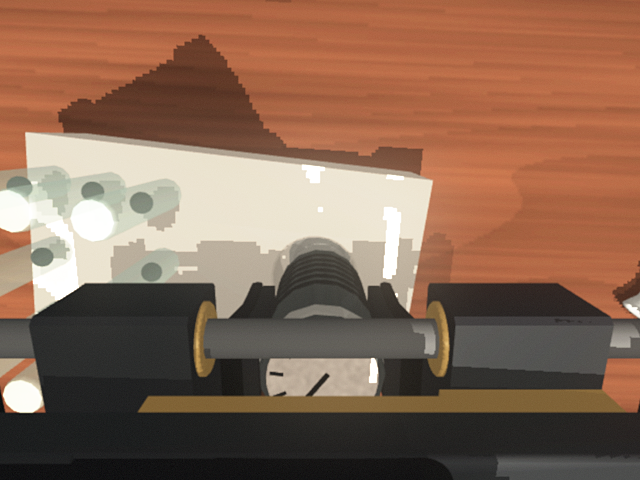

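>>> drive_tool:
  moves:
    - [1,[0,0,1.3],0]
    - [1,[0,0,2.6],0]
    - [1,[0,0,2.6],0]
    - [1,[-0.7,0,2.55],0]
    - [1,[-1.45,0,2.45],0]
    - [1,[-2.2,0,2.25],0]
    - [1,[-3.0,0,2.0],0]
    - [1,[-3.7,0,1.65],0]
    - [1,[-4.45,0,1.3],0]
    - [1,[-4.45,0,1.3],0]

```text
t: 15.3
eef_pos: [477.7, 281.0, 102.7]
tcp_rot: [0.001, 1.0, 0.02, 0.003]
contact_force: [3.3, 1.6, -1.7]
width: 37.2
```

```bash
python3 - <<'E'
from h import *
snap('m4'); print(readout.sense()['torque'])
im=vision.capture('scene'); save(im,'m4f.png',(400,150,600,310),4)
im=vision.capture('side'); save(im,'m4s.png',(200,230,400,430),3)
E
```

```text
t 15.3 pos [477.7 281.  102.7] jawaz -87.7 toolz [ 0. -0. -1.] F [ 3.3  1.6 -1.7] w 37.2
[ 0.4 -0.1  0.1]
```

View pics/m4.png

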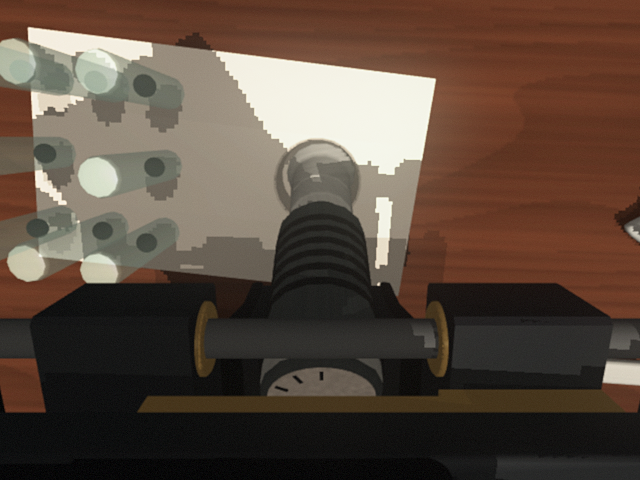

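View pics/m4f.png

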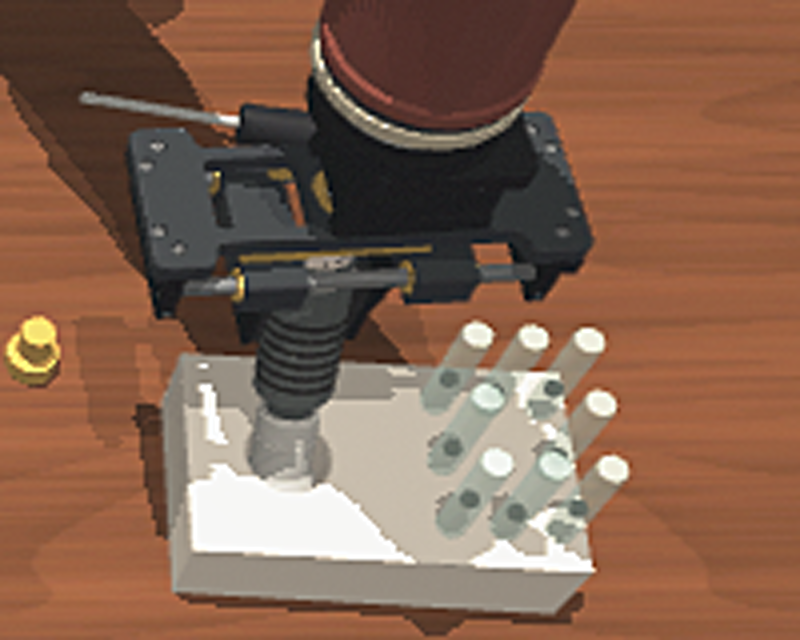

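View pics/m4s.png

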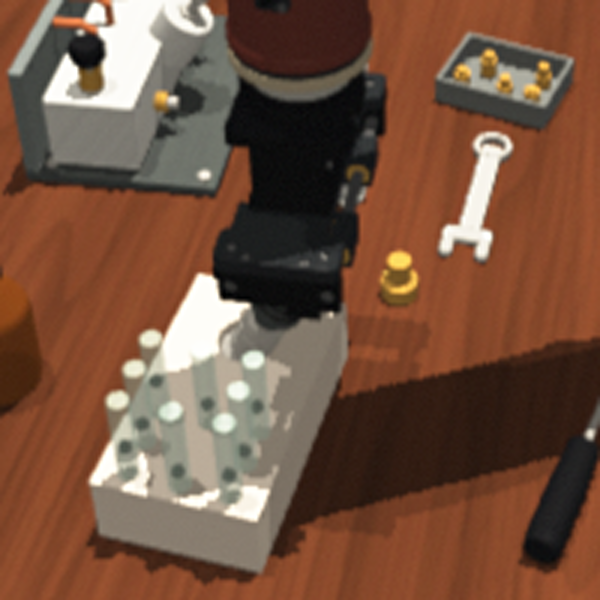

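>>> drive_tool:
  moves:
    - [1,[-0.5,0,0.87],0]
    - [1,[-1,0,1.73],0]
    - [1,[-1.5,0,2.6],0]
    - [1,[-2,0,4],0]
    - [1,[-2,0,7],0]
    - [1,[-2,0,10],0]
    - [1,[-2,0,10],0]
    - [1,[-2,0,10],0]
  squeeze: 40

```text
t: 16.12
eef_pos: [458.8, 280.8, 203.8]
tcp_rot: [0.001, 1.0, 0.02, 0.003]
contact_force: [0.4, -0.1, -3.8]
width: 37.1
```

```bash
python3 - <<'E'
from h import *
snap('m5'); print(readout.sense()['torque'])
im=vision.capture('scene'); save(im,'m5f.png',(400,120,600,280),4)
im=vision.capture('side'); save(im,'m5s.png',(200,150,400,350),3)
E
```

```text
t 16.12 pos [458.8 280.8 203.8] jawaz -87.77 toolz [ 0. -0. -1.] F [ 0.4 -0.1 -3.8] w 37.1
[-0.1  0.3  0. ]
```

View pics/m5.png

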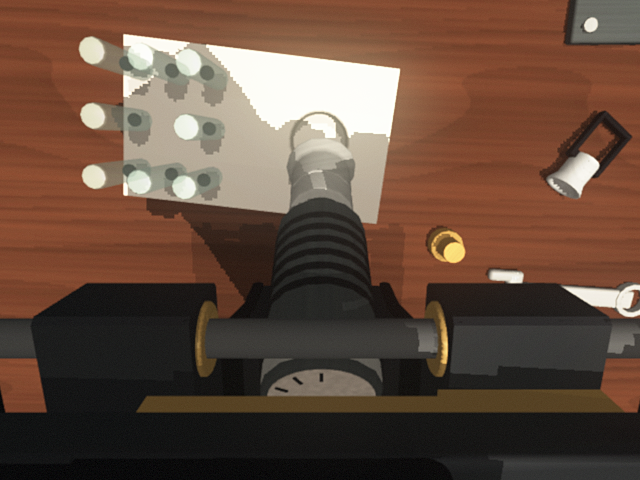

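View pics/m5f.png

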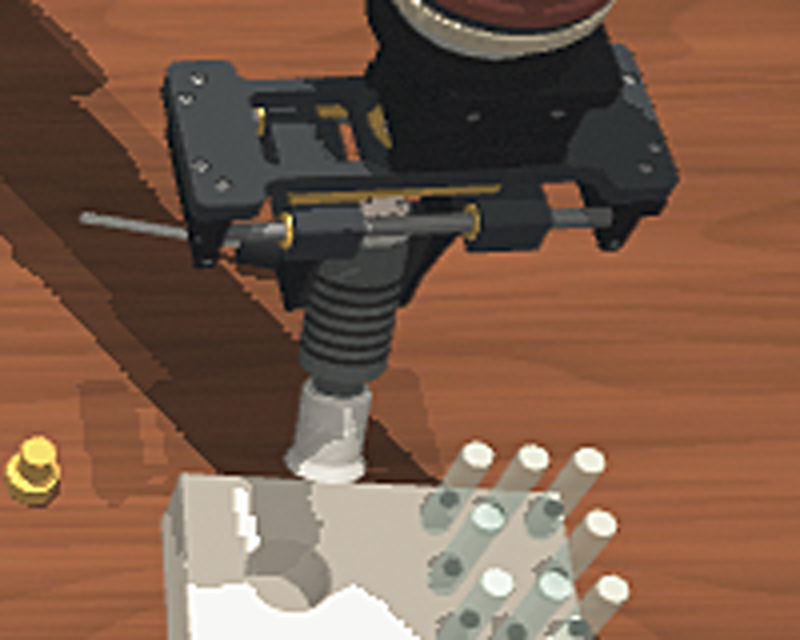

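View pics/m5s.png

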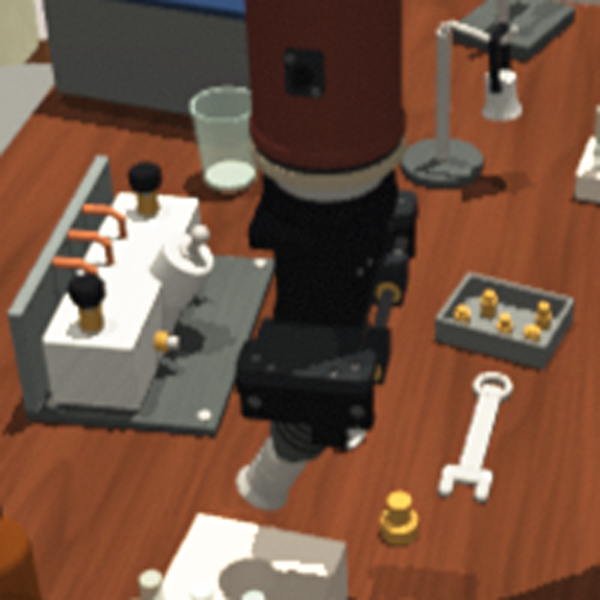

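```bash
python3 - <<'E'
from h import *
im=cv2.imread("pics/m5.png")[:,:,::-1]; save(np.ascontiguousarray(im),"m5c.png",(240,100,400,300),3)
C,s=load("m5"); Rt=q2R(s["tcp_rot"]); np.set_printoptions(precision=1,suppress=True)
# predicted features in tool frame: tool x ~ world +x
for th in (26,28,30,32,34):
    t=np.radians(th); a=np.array([-np.sin(t),0,-np.cos(t)]) # mouth->dial in tool frame
    n=np.array([np.cos(t),0,-np.sin(t)])
    G=np.array([0,0,-18.7]); out=[]
    for z,r in ((0,19),(52,19),(130,19)):
        c=G+a*(z-98); ph=np.linspace(0,2*np.pi,73)
        P=c+r*(np.cos(ph)[:,None]*n+np.sin(ph)[:,None]*np.array([0,1,0]))
        uv=proj(C,P@Rt.T+s["eef_pos"]); out+= [uv[:,1].min(),uv[:,1].max(),uv[:,0].max()-uv[:,0].min()]
    print(th,np.array(out))
E
```

```text
26 [151.3 210.7  69.4 210.5 274.2  83.7 371.7 433.8 121.2]
28 [145.9 205.2  70.2 208.4 270.9  84.2 375.9 433.4 120.5]
30 [140.6 199.8  70.9 206.4 267.6  84.7 380.  432.8 119.9]
32 [135.3 194.3  71.7 204.5 264.3  85.3 384.  432.1 119.2]
34 [130.1 188.9  72.5 202.6 261.1  85.8 387.8 431.2 118.5]
```

View pics/m5c.png

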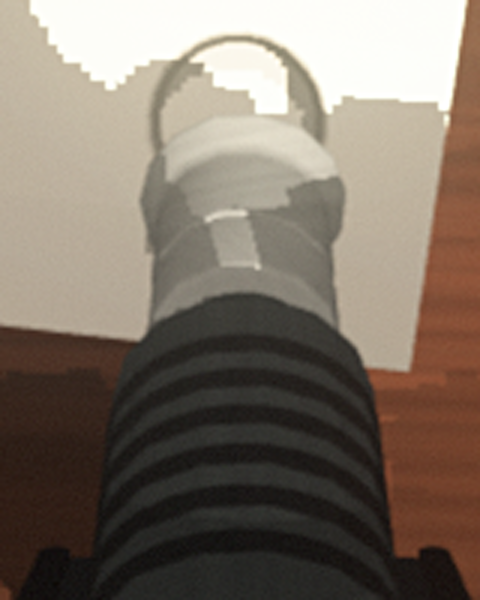

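```bash
cat > fit.py <<'E'
from h import *
from scipy.optimize import least_squares
def feats(C,s,th,zg,xo,comp=0.,rb=19,rd=17.5):
    Rt=q2R(s["tcp_rot"]); t=np.radians(th); a=np.array([-np.sin(t),0,-np.cos(t)]); n=np.array([np.cos(t),0,-np.sin(t)])
    G=np.array([xo,0,-18.7]); o=[]
    for z,r in ((comp,19),(52,rb),(130,rd)):
        ph=np.linspace(0,2*np.pi,73); P=G+a*(z-zg)+r*(np.cos(ph)[:,None]*n+np.sin(ph)[:,None]*np.array([0,1,0]))
        uv=proj(C,P@Rt.T+s["eef_pos"]); o+=[uv[:,1].min(),uv[:,0].max()-uv[:,0].min()]
    return np.array(o)
E
python3 - <<'E'
from fit import *
np.set_printoptions(precision=1,suppress=True)
C,s=load("m5"); im=cv2.imread("pics/m5.png")[:,:,::-1]; save(np.ascontiguousarray(im),"m5d.png",(230,300,410,410),4)
obs=np.array([139,68.3,197.6,366]); idx=[0,1,2,4]
for rb in (17,19):
  r=least_squares(lambda p:feats(C,s,p[0],p[1],p[2],rb=rb)[idx]-obs,[30,98,0]); print(rb,r.x,r.fun, feats(C,s,*r.x,rb=rb))
E
```

```text
17 [26.4 92.2  9. ] [-1.7  3.4  3.1 -1.1] [137.3  71.7 200.7  77.7 364.9 117.3]
19 [28.  98.8  3.4] [-0.8  1.9  1.5 -0.6] [138.2  70.2 199.1  84.4 365.4 111.2]
```

View pics/m5d.png

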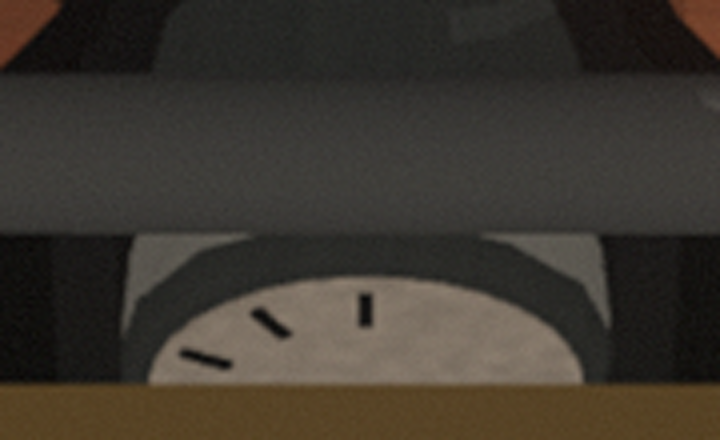

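```bash
python3 - <<'E'
from fit import *
np.set_printoptions(precision=1,suppress=True)
C,s=load("m5")
obs=np.array([139,68.3,358,121.5]); idx=[0,1,4,5]
r=least_squares(lambda p:feats(C,s,p[0],p[1],p[2],rd=19)[idx]-obs,[30,98,0]); print(r.x,r.fun, feats(C,s,*r.x,rd=19))
for zg in (94,98,102):
  r=least_squares(lambda p:feats(C,s,p[0],zg,p[1],rd=19)[[0,4]]-obs[[0,2]],[30,0]); print(zg,r.x,feats(C,s,r.x[0],zg,r.x[1],rd=19))
E
```

```text
[27.1 99.   4.2] [ 0.2  1.6 -0.1 -0.3] [139.2  69.9 198.2  84.2 357.9 121.2]
94 [25.9  8.1] [139.   71.  197.   86.  358.  126.1]
98 [26.9  4.9] [139.   70.1 197.9  84.5 358.  122.1]
102 [27.9  1.7] [139.   69.3 198.8  83.1 358.  118.4]
```

>>> drive_tool:
  moves:
    - [1,[1.4,-3.6,1],0]
    - [1,[2.8,-7.2,1.5],0]
    - [1,[4.2,-10.8,2],0]
    - [1,[5.6,-14.4,2],0]
    - [1,[7,-18,2],0]
    - [1,[8.4,-21.6,2],0]
    - [1,[9.8,-25.2,1.5],0]
    - [1,[11.2,-28.8,1],0]
    - [1,[11.9,-30.7,0.8],0]
    - [1,[11.97,-30.9,0.8],0]
  squeeze: 50

```text
t: 17.1
eef_pos: [576.6, -35.1, 207.1]
tcp_rot: [0.004, 1.0, 0.016, -0.0]
contact_force: [-0.5, 0.1, -3.7]
width: 37.0
```

>>> drive_tool:
  moves:
    - [1,[0,0,0],0]
    - [1,[0,0,0],0]

```text
t: 17.27
eef_pos: [575.6, -35.5, 205.6]
tcp_rot: [0.004, 1.0, 0.015, -0.002]
contact_force: [-0.2, 0.2, -3.3]
width: 36.8
```

```bash
python3 - <<'E'
from h import *
snap('p1'); im=vision.capture('scene'); save(im,'p1f.png',(230,190,410,370),4)
im=vision.capture('side'); save(im,'p1s.png',(190,120,370,300),4)
im=cv2.imread("pics/p1.png")[:,:,::-1]; save(np.ascontiguousarray(im),"p1c.png",(220,60,420,300),3)
E
```

```text
t 17.27 pos [575.6 -35.5 205.6] jawaz -88.23 toolz [-0. -0. -1.] F [-0.2  0.2 -3.3] w 36.8
```

View pics/p1c.png

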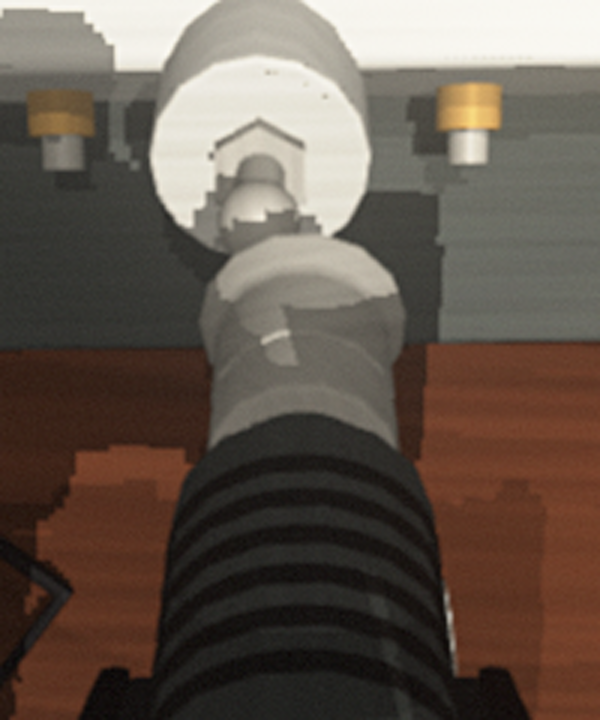

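View pics/p1f.png

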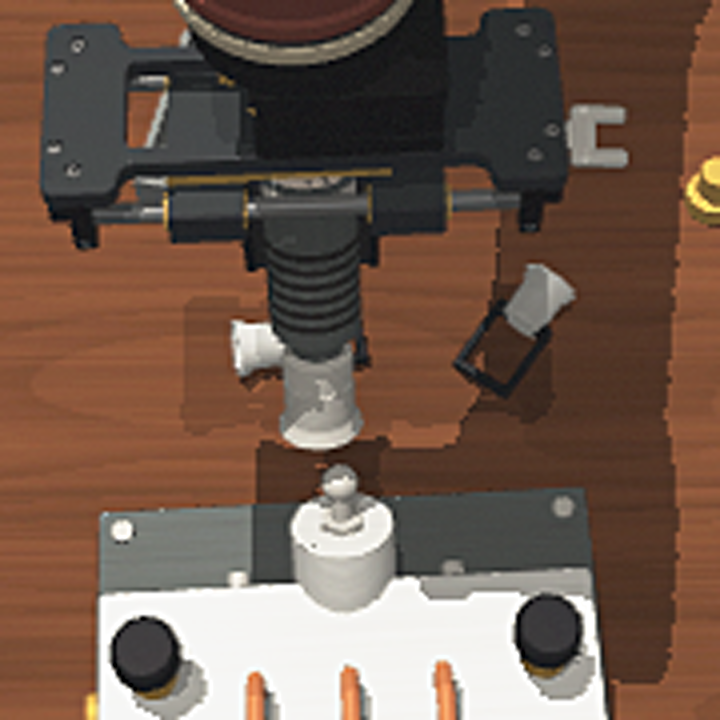

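View pics/p1s.png

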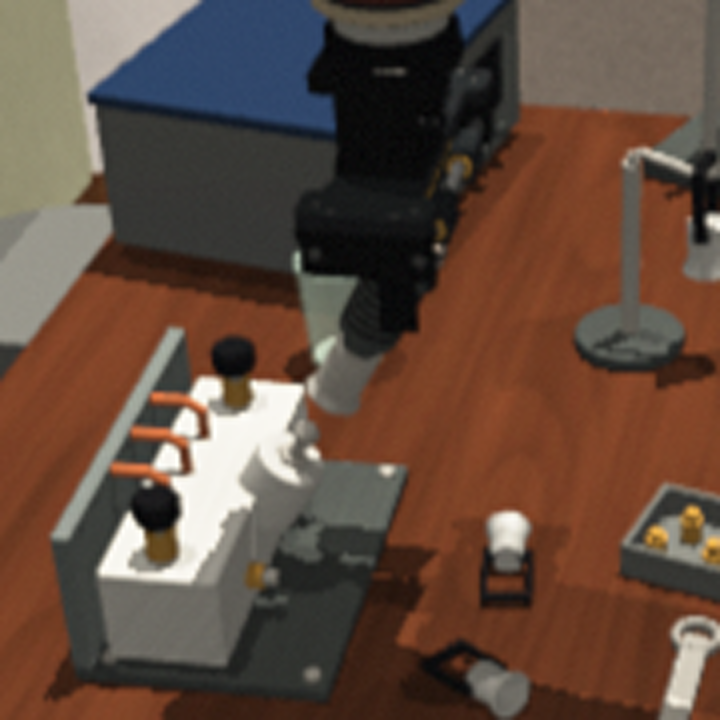

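```bash
python3 - <<'E'
from fit import *
np.set_printoptions(precision=2,suppress=True)
C,s=load("p1")
M=q2R(s["tcp_rot"])
ball=onz(C,(306.3,132.7),114.05); boss=onz(C,(307.3,111.7),95.); print("ball",ball,"boss",boss)
n=np.array([655.4,-24.6,95]); u=np.array([-.4996,-.022,.866]); print("pred ball",n+22*u, proj(C,n+22*u),"boss",proj(C,n))
# gauge lateral: mouth center pixel col 321.3, body bottom col?
t=np.radians(27.2); a=np.array([-np.sin(t),0,-np.cos(t)]); G=np.array([4.2,0,-18.7])
print("mouth world",M@(G-99*a)+s["eef_pos"],proj(C,[M@(G-99*a)+s["eef_pos"], M@(G-47*a)+s["eef_pos"], M@(G+31*a)+s["eef_pos"]]),"axis",M@a)
print(feats(C,s,27.2,99,4.2,rd=19), M[:,2])
E
```

```text
ball [644.36 -25.8  114.05] boss [656.86 -25.65  95.  ]
pred ball [644.41 -25.08 114.05] [[305.07 132.57]] boss [[305.55 114.12]]
mouth world [624.76 -34.53 136.03] [[320.5  170.56]
 [320.37 232.31]
 [320.04 392.07]] axis [-0.45 -0.01  0.89]
[138.69  69.96 197.92  84.18 357.95 121.1 ] [-0.   -0.01 -1.  ]
```

>>> drive_tool:
  moves:
    - [1,[0.3,0.45,0.23],0.7]
    - [1,[0.56,0.87,0.23],0.7]
    - [1,[0.56,0.87,0.23],0.7]
    - [1,[0.56,0.87,0.23],0.7]
    - [1,[0.56,0.87,0.23],0.7]

```text
t: 17.83
eef_pos: [581.9, -24.6, 209.0]
tcp_rot: [0.003, 1.0, 0.023, -0.001]
contact_force: [0.6, -0.7, -3.0]
width: 37.0
```

```bash
cat >> fit.py <<'E'
n0=np.array([655.4,-25.0,95]); u0=np.array([-.4996,-.022,.866])
def where(s,th=27.2,zg=99,xo=4.2):
    M=q2R(s["tcp_rot"]); t=np.radians(th); a=np.array([-np.sin(t),0,-np.cos(t)]); G=np.array([xo,0,-18.7])
    m=M@(G-zg*a)+s["eef_pos"]; d=m-n0; al=d@u0; perp=d-al*u0
    print("mouth",m,"along",round(float(al),1),"perp",perp,"axis",M@a,"err deg",np.degrees(np.arccos((M@a)@u0)))
E
python3 - <<'E'
from fit import *
snap('p2'); C,s=load('p2'); where(s); np.set_printoptions(precision=2)
print(proj(C,n0+22*u0),M if 0 else q2R(s["tcp_rot"])[:,2])
im=cv2.imread("pics/p2.png")[:,:,::-1]; save(np.ascontiguousarray(im),"p2c.png",(220,60,420,300),3)
E
```

```text
t 17.83 pos [581.9 -24.6 209. ] jawaz -87.32 toolz [-0. -0. -1.] F [ 0.6 -0.7 -3. ] w 37.0
mouth [631.1 -22.7 139.6] along 50.7 perp [1.1 3.4 0.7] axis [-0.5 -0.   0.9] err deg 2.8990472190520715
[[325.92 144.54]] [-0.   -0.01 -1.  ]
```

View pics/p2c.png

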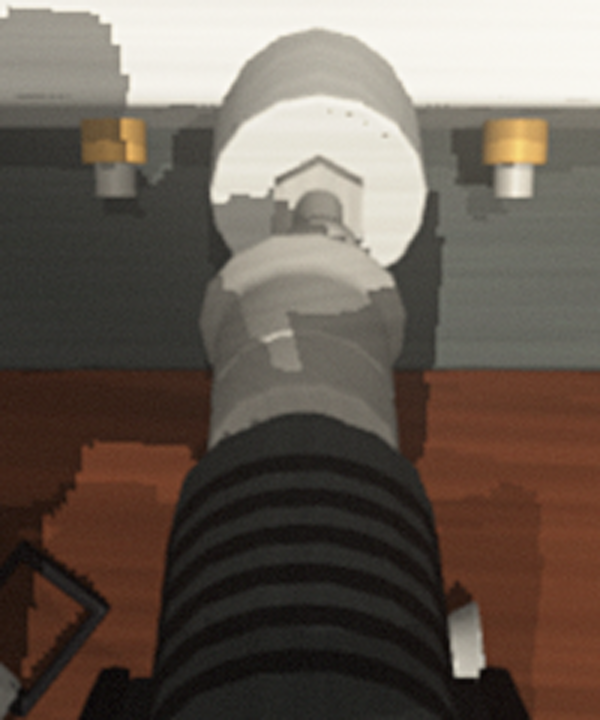

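>>> drive_tool:
  moves:
    - [1,[-0.1,-0.32,0],0]
    - [1,[-0.1,-0.34,-0.1],0]
    - [1,[0.15,-0.32,-0.5],0]
    - [1,[0.42,-0.32,-1.0],0]
    - [1,[0.42,-0.32,-1.0],0]
    - [1,[0.42,-0.32,-1.0],0]

```text
t: 18.38
eef_pos: [585.8, -28.0, 198.3]
tcp_rot: [0.004, 1.0, 0.023, -0.001]
contact_force: [-0.5, -0.2, -2.7]
width: 37.1
```

```bash
python3 - <<'E'
from fit import *
snap('p3'); C,s=load('p3'); where(s)
im=cv2.imread("pics/p3.png")[:,:,::-1]; save(np.ascontiguousarray(im),"p3c.png",(220,60,420,300),3)
E
```

```text
t 18.38 pos [585.8 -28.  198.3] jawaz -87.35 toolz [-0. -0. -1.] F [-0.5 -0.2 -2.7] w 37.1
mouth [635.1 -26.2 128.8] along 39.5 perp [-0.6 -0.3 -0.4] axis [-0.5 -0.   0.9] err deg 2.9676898287901636
```

View pics/p3c.png

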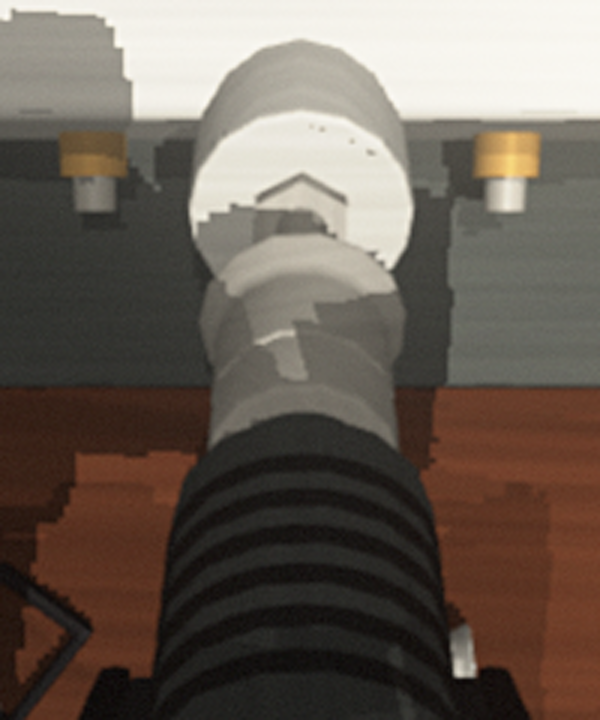

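>>> drive_tool:
  moves:
    - [1,[0.3,0.05,-0.4],0]
    - [1,[0.55,0.06,-0.85],0]
    - [1,[0.8,0.07,-1.25],0]
    - [1,[1.05,0.08,-1.7],0]
    - [1,[1.31,0.09,-2.12],0]
    - [1,[1.31,0.09,-2.12],0]
    - [1,[1.31,0.09,-2.12],0]

```text
t: 19.02
eef_pos: [598.1, -27.3, 176.4]
tcp_rot: [0.004, 1.0, 0.023, -0.003]
contact_force: [-4.2, -0.3, -2.7]
width: 37.2
```

```bash
python3 - <<'E'
from fit import *
snap('p4'); C,s=load('p4'); where(s)
im=cv2.imread("pics/p4.png")[:,:,::-1]; save(np.ascontiguousarray(im),"p4c.png",(220,60,420,300),3)
E
```

```text
t 19.02 pos [598.1 -27.3 176.4] jawaz -87.36 toolz [-0. -0. -1.] F [-4.2 -0.3 -2.7] w 37.2
mouth [647.2 -25.6 106.8] along 14.4 perp [-1.  -0.3 -0.6] axis [-0.5 -0.   0.9] err deg 3.0978004441089295
```

View pics/p4c.png

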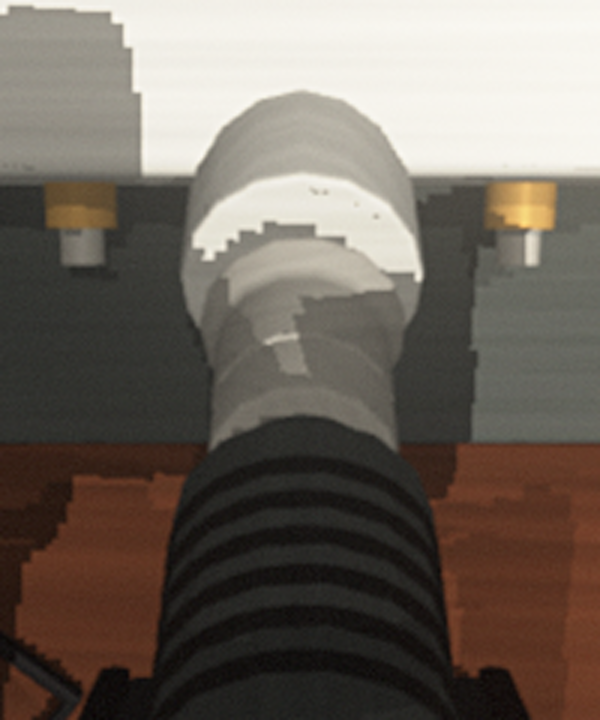

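>>> drive_tool:
  moves:
    - [1,[-0.17,0,-0.1],0]
    - [1,[-0.35,0,-0.2],0]
    - [1,[-0.35,0,-0.2],0]

```text
t: 19.32
eef_pos: [595.1, -27.5, 175.3]
tcp_rot: [0.004, 1.0, 0.023, -0.001]
contact_force: [-2.5, -0.1, -0.1]
width: 37.2
```

```bash
python3 - <<'E'
from fit import *
snap('p5'); C,s=load('p5'); where(s); print(s['torque'])
im=cv2.imread("pics/p5.png")[:,:,::-1]; save(np.ascontiguousarray(im),"p5c.png",(220,60,420,300),3)
im=cv2.imread("pics/p5.png")[:,:,::-1]; save(np.ascontiguousarray(im),"p5d.png",(230,300,410,410),4)
E
```

```text
t 19.32 pos [595.1 -27.5 175.3] jawaz -87.37 toolz [-0. -0. -1.] F [-2.5 -0.1 -0.1] w 37.2
mouth [644.3 -25.7 105.8] along 14.9 perp [-3.7 -0.4 -2.1] axis [-0.5 -0.   0.9] err deg 2.9723904440787177
[-0.2  0.6 -0. ]
```

View pics/p5c.png

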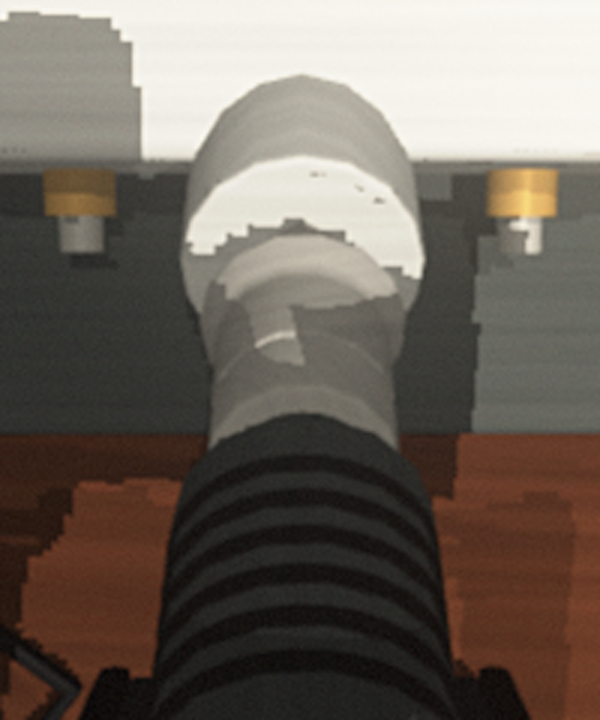

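View pics/p5d.png

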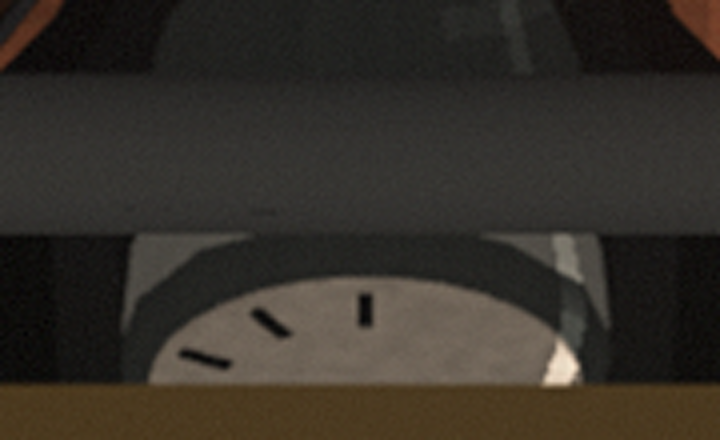

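>>> drive_tool:
  moves:
    - [1,[0.1,0.01,-0.17],0]
    - [1,[0.2,0.01,-0.35],0]
    - [1,[0.3,0.01,-0.52],0]
    - [1,[0.3,0.01,-0.52],0]
  squeeze: 60

```text
t: 19.7
eef_pos: [598.4, -27.1, 169.3]
tcp_rot: [0.004, 1.0, 0.023, -0.001]
contact_force: [2.3, -0.4, -6.3]
width: 36.8
```

```bash
cat >> fit.py <<'E'
def st(name):
    snap(name); C,s=load(name); where(s); F=s['contact_force']+np.array([0,0,3.]); e=np.array([.866,.022,.5])
    print("Faxial",round(float(F@u0),1),"Fperp",round(float(F@e),1),"torque",s['torque'])
    im=cv2.imread(f"pics/{name}.png")[:,:,::-1]; save(np.ascontiguousarray(im),name+"c.png",(220,60,420,400),2)
E
python3 -c "
from fit import *
st('p6')"
```

```text
t 19.7 pos [598.4 -27.1 169.3] jawaz -87.35 toolz [-0. -0. -1.] F [ 2.3 -0.4 -6.3] w 36.8
mouth [647.6 -25.3  99.8] along 8.1 perp [-3.8 -0.1 -2.2] axis [-0.5 -0.   0.9] err deg 2.973409881852765
Faxial -4.0 Fperp 0.3 torque [-0.1 -0.3 -0. ]
```

View pics/p6c.png

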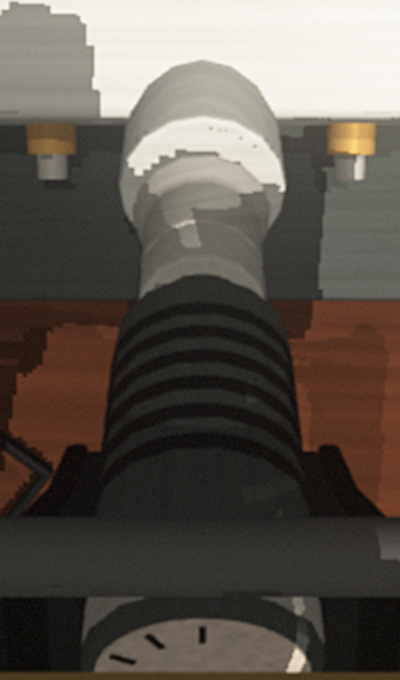

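```bash
python3 - <<'E'
from fit import *
np.set_printoptions(precision=2,suppress=True)
e=np.array([.866,.038,.5])
for nm,edge in (("p1",60+56/3),("p3",60+110/3),("p4",60+172/3),("p6",60+117/2)):
    C,s=load(nm); print(nm,"boss far edge pred",proj(C,n0+23*e),"seen",edge, feats(C,s,27.2,99,4.2,rd=19)[0])
    K,Rm,p=C; print("cam",p)
s=readout.sense(); print(s['t'],s['contact_force'])
im=cv2.imread("pics/p6.png")[:,:,::-1]; save(np.ascontiguousarray(im),"p6d.png",(260,80,380,220),5)
E
```

```text
p1 boss far edge pred [[304.97  77.38]] seen 78.66666666666667 138.68986829308207
cam [644.93 -32.24 368.87]
p3 boss far edge pred [[319.96  95.64]] seen 96.66666666666666 138.68612949957057
cam [654.96 -23.82 361.69]
p4 boss far edge pred [[320.21 116.47]] seen 117.33333333333334 138.67990332257264
cam [667.6  -23.14 339.66]
p6 boss far edge pred [[320.85 116.84]] seen 118.5 138.686123762793
cam [667.51 -22.87 332.68]
19.75 [ 2.52  0.52 -6.68]
```

View pics/p6d.png

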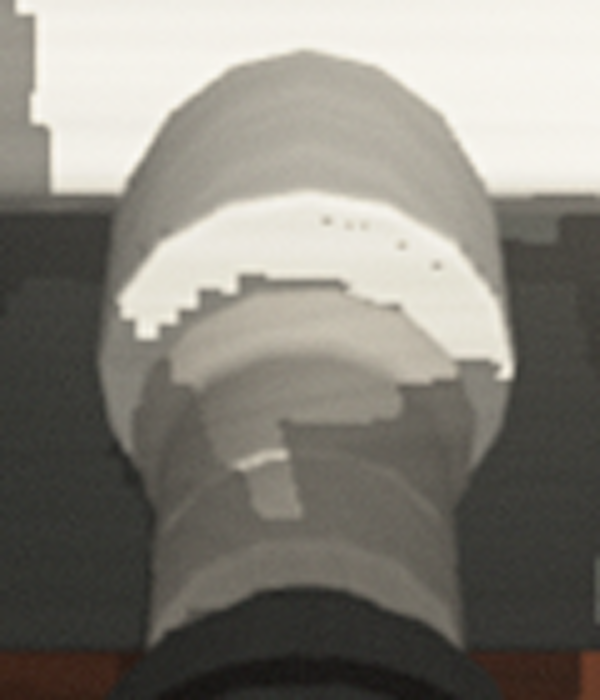

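>>> drive_tool:
  moves:
    - [1,[-0.2,0,-0.15],0]
    - [1,[-0.11,0,-0.3],0]
    - [1,[0,0,-0.5],0]
    - [1,[0.12,0,-0.75],0]
    - [1,[0.24,0,-1.0],0]
    - [1,[0.24,0,-1.0],0]

```text
t: 20.25
eef_pos: [601.0, -27.0, 160.1]
tcp_rot: [0.003, 1.0, 0.023, -0.001]
contact_force: [-3.5, -0.6, 9.1]
width: 37.0
```

```bash
python3 -c "
from fit import *
st('p7')"
```

```text
t 20.25 pos [601.  -27.  160.1] jawaz -87.35 toolz [-0. -0. -1.] F [-3.5 -0.6  9.1] w 37.0
mouth [650.2 -25.2  90.6] along -1.2 perp [-5.8 -0.3 -3.3] axis [-0.5 -0.   0.9] err deg 2.956720967261601
Faxial 12.2 Fperp 3.0 torque [ 0.   0.7 -0. ]
```

View pics/p7c.png

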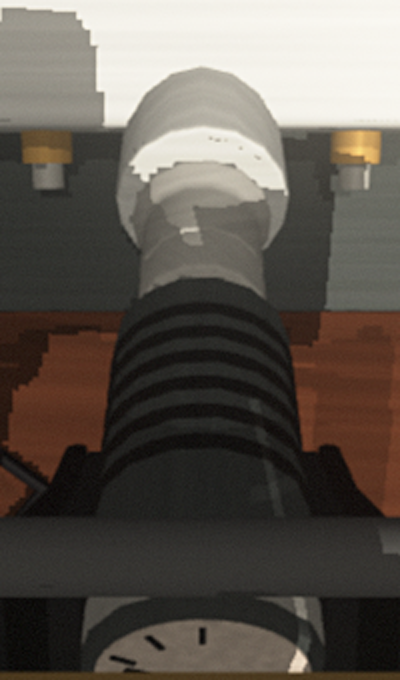

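>>> drive_tool:
  moves:
    - [1,[0.1,0,-0.17],0]
    - [1,[0.2,0.01,-0.35],0]
    - [1,[0.25,0.01,-0.43],0]
    - [1,[0.25,0.01,-0.43],0]

```text
t: 20.63
eef_pos: [603.1, -27.0, 156.9]
tcp_rot: [0.003, 1.0, 0.023, -0.002]
contact_force: [-6.3, 0.5, 12.2]
width: 36.9
```

```bash
python3 -c "
from fit import *
st('p8')"
```

```text
t 20.63 pos [603.1 -27.  156.9] jawaz -87.36 toolz [-0. -0. -1.] F [-6.3  0.5 12.2] w 36.9
mouth [652.2 -25.1  87.4] along -5.0 perp [-5.7 -0.2 -3.3] axis [-0.5 -0.   0.9] err deg 2.998706328095452
Faxial 16.3 Fperp 2.2 torque [-0.   1.4 -0. ]
```

View pics/p8c.png

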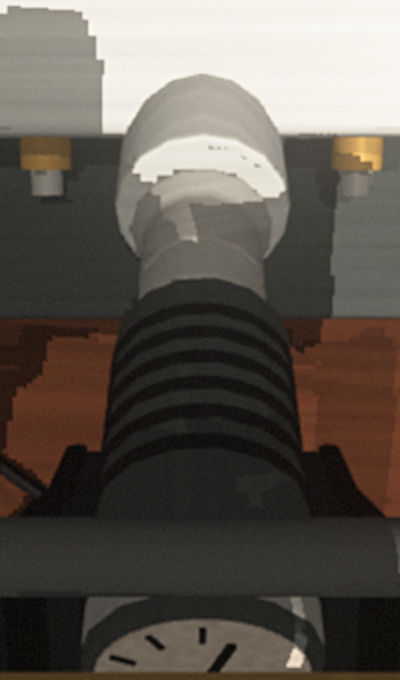

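>>> drive_tool:
  moves:
    - [1,[0.1,0,-0.17],0]
    - [1,[0.2,0.01,-0.35],0]
    - [1,[0.2,0.01,-0.35],0]
    - [1,[0.2,0.01,-0.35],0]

```text
t: 21.02
eef_pos: [604.4, -27.0, 154.6]
tcp_rot: [0.003, 1.0, 0.023, -0.002]
contact_force: [-8.1, 1.0, 12.7]
width: 37.0
```

```bash
python3 -c "
from fit import *
st('p9')"
```

```text
t 21.02 pos [604.4 -27.  154.6] jawaz -87.38 toolz [-0. -0. -1.] F [-8.1  1.  12.7] w 37.0
mouth [653.5 -25.1  85. ] along -7.7 perp [-5.7 -0.2 -3.3] axis [-0.5 -0.   0.9] err deg 3.059263967092777
Faxial 17.7 Fperp 0.9 torque [0.  1.8 0. ]
```

View pics/p9c.png

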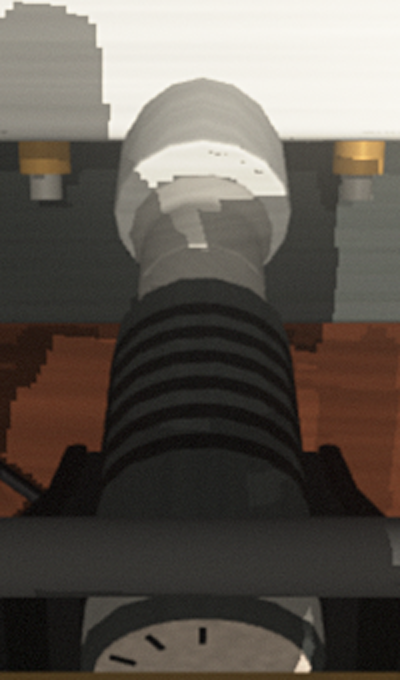

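>>> drive_tool:
  moves:
    - [1,[0.1,0,-0.17],0]
    - [1,[0.2,0.01,-0.35],0]
    - [1,[0.2,0.01,-0.35],0]
    - [1,[0.2,0.01,-0.35],0]

```text
t: 21.4
eef_pos: [605.1, -27.0, 154.0]
tcp_rot: [0.002, 1.0, 0.023, -0.003]
contact_force: [-19.4, 1.8, 30.9]
width: 37.0
```

```bash
python3 -c "
from fit import *
st('p10')
im=vision.capture('side'); save(im,'p10s.png',(190,120,370,300),4)
im=vision.capture('scene'); save(im,'p10f.png',(230,190,410,370),4)
"
```

```text
t 21.4 pos [605.1 -27.  154. ] jawaz -87.4 toolz [-0. -0. -1.] F [-19.4   1.8  30.9] w 37.0
mouth [654.  -25.   84.3] along -8.5 perp [-5.7 -0.2 -3.3] axis [-0.5 -0.   0.9] err deg 3.1785939886358956
Faxial 39.0 Fperp 0.2 torque [0.2 4.2 0.1]
```

View pics/p10c.png

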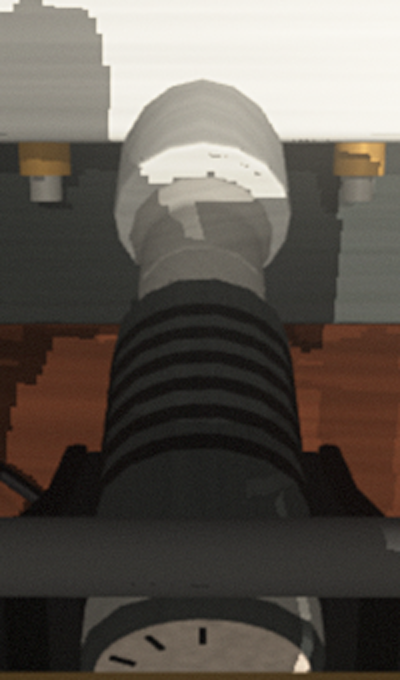

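View pics/p10s.png

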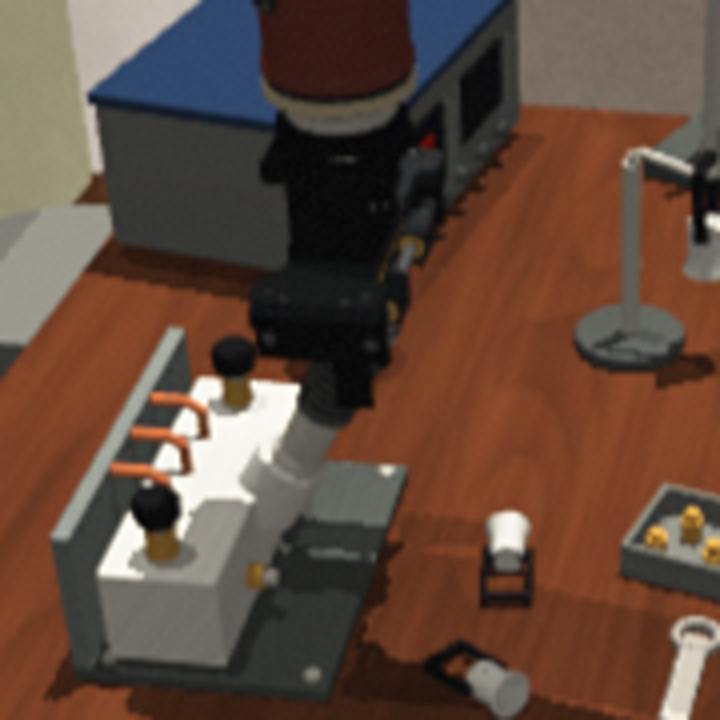

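View pics/p10f.png

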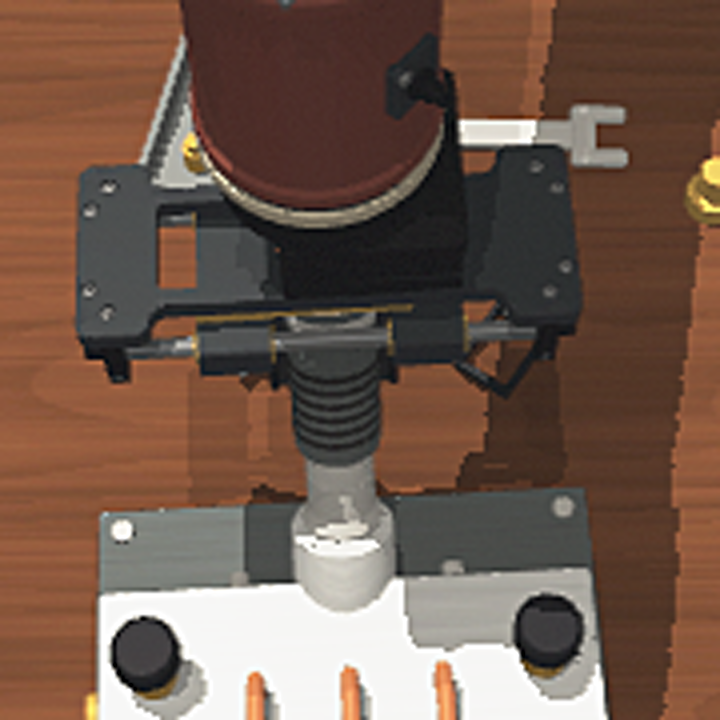

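```bash
python3 - <<'E'
from fit import *
np.set_printoptions(precision=2,suppress=True)
e=np.array([.866,.038,.5])
C,s=load("p10"); im=cv2.imread("pics/p10.png")[:,:,::-1]; save(np.ascontiguousarray(im),"p10d.png",(260,80,380,220),5)
print("boss far",proj(C,n0+23*e),"bell far if coaxial",proj(C,n0+5*u0+19*e),"if tilted 27:", proj(C,n0+5*u0+19*e), "body-bottom far if coaxial (z=52, comp 10)",proj(C,n0+(5+42)*u0+19*e),"dial rim far",proj(C,n0+(5+120)*u0+19*e))
print(feats(C,s,27.2,99,4.2,comp=10,rd=19),feats(C,s,30,99,4.2,comp=10,rd=19))
for th in (-3,-2,-1,0,1,2):
  t=np.radians(th); b=n0+22*u0; u=np.cos(t)*u0-np.sin(t)*e; ee=np.cos(t)*e+np.sin(t)*u0
  print(th,[proj(C,b+k*u+19*ee)[0,1].round(1) for k in (-17,25,103)])
print(readout.sense()['contact_force'],readout.sense()['t'])
E
```

```text
boss far [[320.86 129.78]] bell far if coaxial [[320.85 142.7 ]] if tilted 27: [[320.85 142.7 ]] body-bottom far if coaxial (z=52, comp 10) [[321.   198.02]] dial rim far [[321.5  374.58]]
[148.37  72.31 197.91  84.18 357.93 121.11] [141.47  73.32 194.82  84.91 363.67 120.22]
-3 [np.float64(143.3), np.float64(194.0), np.float64(361.0)]
-2 [np.float64(143.1), np.float64(195.3), np.float64(365.7)]
-1 [np.float64(142.9), np.float64(196.7), np.float64(370.2)]
0 [np.float64(142.7), np.float64(198.0), np.float64(374.6)]
1 [np.float64(142.5), np.float64(199.4), np.float64(378.8)]
2 [np.float64(142.4), np.float64(200.7), np.float64(382.8)]
[-19.03   0.46  30.4 ] 21.55
```

View pics/p10d.png

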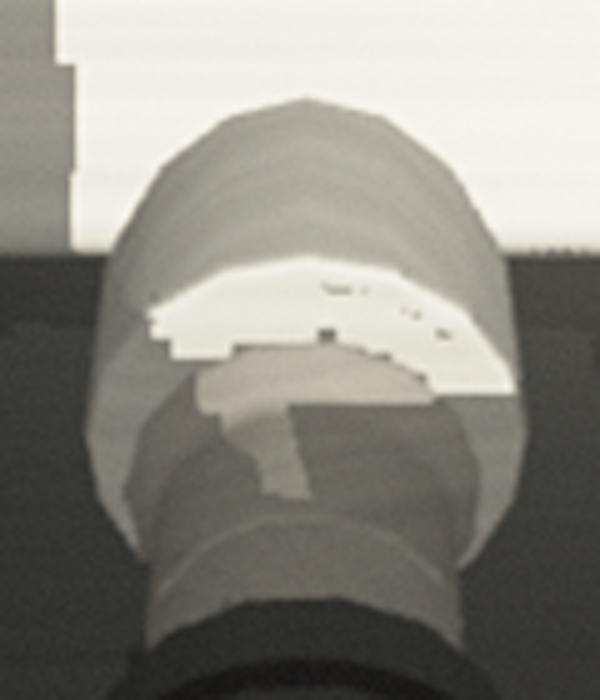

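>>> drive_tool:
  moves:
    - [1,[0.2,0,-0.15],0]
    - [1,[0.23,0,-0.14],0]
    - [1,[0.23,0,-0.14],0]
    - [1,[0.23,0,-0.14],0]
    - [1,[0.23,0,-0.14],0]

```text
t: 21.97
eef_pos: [605.3, -27.1, 154.5]
tcp_rot: [0.001, 1.0, 0.022, -0.005]
contact_force: [-17.3, 0.5, 23.4]
width: 36.6
```

```bash
python3 -c "
from fit import *
st('p11')
im=vision.capture('scene'); save(im,'p11f.png')
im=cv2.imread('pics/p11.png')[:,:,::-1]; save(np.ascontiguousarray(im),'p11d.png',(260,80,380,220),5)
"
```

```text
t 21.97 pos [605.3 -27.1 154.5] jawaz -87.42 toolz [-0. -0. -1.] F [-17.3   0.5  23.4] w 36.6
mouth [654.  -25.   84.6] along -8.3 perp [-5.5 -0.2 -3.2] axis [-0.4 -0.   0.9] err deg 3.3886885392575423
Faxial 31.5 Fperp -1.8 torque [0.1 3.9 0. ]
```

View pics/p11d.png

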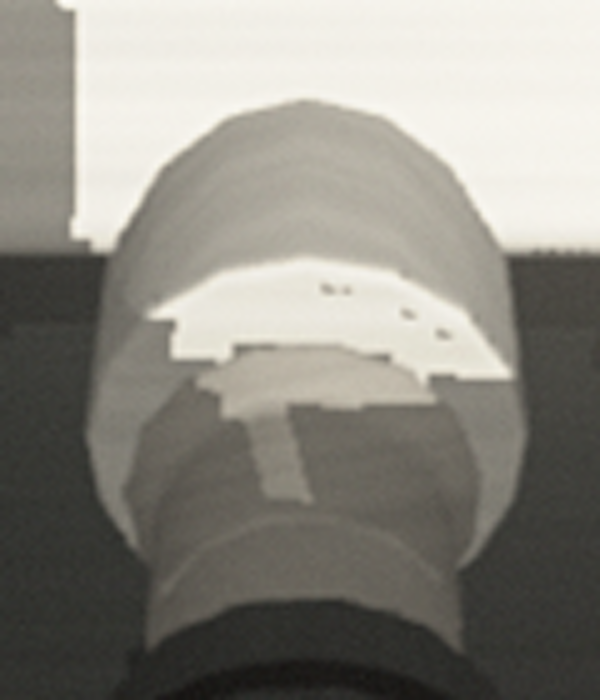

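View pics/p11f.png

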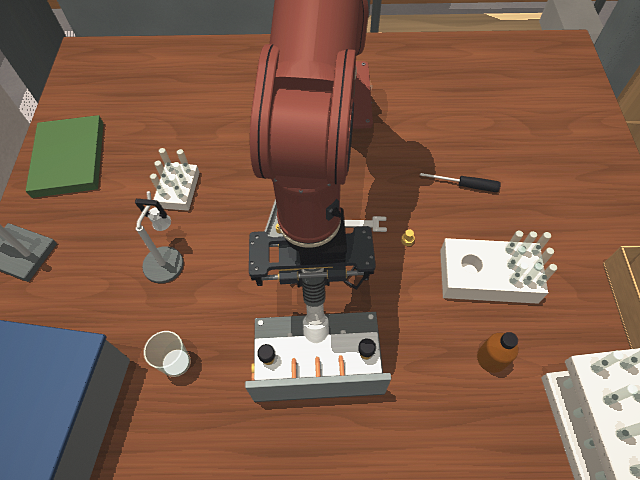

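```bash
python3 -c "
from h import *
from rig import finish_job
im=vision.capture('side'); save(im,'p12s.png',(190,120,430,300),3.3)
s=readout.sense(); print(s['t'],s['eef_pos'],s['contact_force'],s['width'])
print(finish_job())
"
```

```text
22.1167 [605.34315788 -27.08798562 154.45309121] [-1.72538857e+01  2.35056323e-02  2.41089111e+01] 37.1120165909619
the job is handed in; nothing more can be done
None
```

View pics/p12s.png

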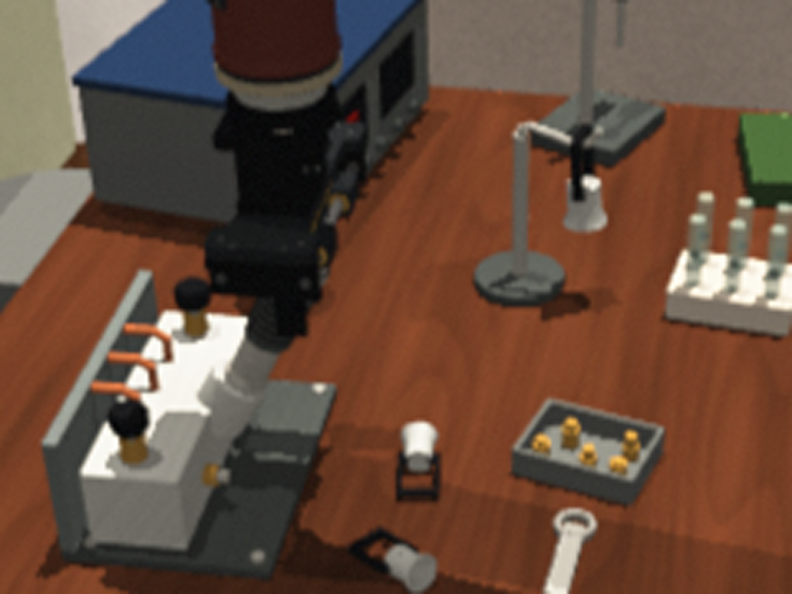

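I took the largest cap off the nipple and hung it by its loop on the hook. I then tilted the gauge in the grip against its rack hole, pressed it onto the nipple and held it pressed in. The job was handed in at 22.1 s.

**What the last checks showed:**
- **Cap:** it hangs from the hook in both fixed views.
- **Snap:** the axial force reversed to about −4 N during the press, which I read as the jaws pulling over the ball.
- **Full press:** the force rose along the spring to about 17 N, then climbed steeply to 39 N at the stop. I eased it and handed in at about 31 N, steady, so it is held well past the 17 N stop.
- **Everything else:** nothing else looked moved in the last pictures.

**What disagreed or was not confirmed:**
- **Squareness:** the wrist camera put the gauge about 3° off the nipple's axis and 2–3 mm off centre. The grasp position and the ball pointed to nearer 1°. A small correcting move barely shifted the gauge, so I left it.
- **Stop reading:** the needle had turned out of view at the end, so the stop is confirmed by force and travel only.
- **Side camera:** it disagreed with the other views by up to 10 mm, so I relied on the wrist camera.

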